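Find and mark the high spot of a key carousel's rim

ROBOT

A 7-joint arm with a two-finger parallel gripper is mounted at the origin on the work surface. World frame = base frame: x ahead of the robot, y to its left, z up, the work surface at z = 0. Lengths are in m, angles in rad, forces in N, time in s.
With the tool pointing down it reaches from about 0.4 to 0.85 m from the base axis. Payload 10.4 kg.
Tool frame: the origin (TCP) lies between the finger pads; the fingertips stand 8 mm ahead of it and the grasp point (between the pads) lies 11 mm behind it; z points along the fingers, y is the direction in which the jaws open and shut (so a half turn about z gives the same grasp; the last joint's range is limited). The gripper opens to 85 mm and grips with 20 to 120 N. Pads are 22 mm wide; open, the fingers measure 114 mm over their backs; the gripper's body (76 mm by 85 mm) begins 54 mm behind the grasp point. The pads swing forward as they close: fully open they stand 13 mm farther back than shut.
Start: joints at [-0.023, 0.332, -0.065, 1.46, 0.022, 1.35, -0.088], TCP at [0.625, 0, 0.239] pointing down, gripper open.
Joint ranges: [-2.6, 2.6], [-0.5, 2.12], [-1.47, 1.34], [0.16, 2.42], [-1.27, 4.41], [0.06, 2.06], [-2.6, 2.6]. Speed limits (rad/s): [2.22, 2.22, 2.79, 2.79, 3.14, 3.14, 3.14].

INTERFACE

Orientations are given as a unit quaternion [x, y, z, w].
In Python, from workcell import manip, camera, camera_params, trace, place_of gives the robot as it stands. The module is installed in compiled form; this text tells all that it offers.
- The arm moves only by the tool move_arm, never from a script. Its argument "steps" is a list of rows, each an object with "offset": the shift along the tool's x, y, z scaled (see below), a list of three; "delta_rot": the turn, a rotation vector about the tool's x, y, z scaled (see below), a list of three. In form: [{"offset": [dx, dy, dz], "delta_rot": [wx, wy, wz]}, ...]. A call has 1 to 20 rows; each row is the pose to reach, as a shift and turn from the pose commanded when the call began, along the tool's axes at that moment; what a row does not reach only later rows make up. The controller multiplies each number of a shift by 0.15 m and each number of a turn by 90 degrees. A row lasts 1/12 s, in which the tool goes at most 41.7 mm and 7.16 degrees, less where a joint would pass 70% of its speed; a pose out of reach is approached as far as the arm can. A call with a number of a shift or a turn outside -1 to 1 is refused whole. A call with a gripper value outside its range is refused whole. "hand" is the gripper's target within -1 to 1 (fully open at 1, half-way at 0, shut at -1), set as the call begins (left out, the last holds). The fingers move at their own pace and stop on an object; "squeeze" is the grip in N (left out, the last holds). Time passes only in rows, so rows that repeat a pose let the fingers close. It gives the time, the measured TCP pose, the force and the opening at its end, in the units of the state.
- manip.get_obs(): the state, without advancing time (a new reading comes with each control period).
- camera(name): name is "scene" or "side" or "wrist"; returns the picture (400x640x3 uint8, red, green, blue); there is no depth.
- camera_params(name): a dict with "fovy" (degrees; the focal length in pixels is half the picture's height over the tangent of half this angle, whatever the lens; pixels are square), "cx", "cy" (the principal point, pixels), "world_from_camera" (4x4, takes a point from camera to world coordinates). Camera axes: x right, y down, z forward; pixel columns grow to the right and rows downward; lengths in m; the calibration is good to about 2 mm. A picture is of the moment at which its call begins: read the wrist's pose just before it. camera_params takes no time and is no camera call; for the wrist camera it gives the pose at the moment of the call.
- manip.hand_in(): hands the job in, once; it reports no verdict.
Trained networks look in the newest picture that a camera, given by its name, has taken for a name from the list of things; names that differ only in an ending like _2 or _b are one class to them, and where a whole thing is asked for, a point or a joint stands for the part that bears it (a point fixed in the world has none). Each returns a list of dicts, best first, with "p" (0 to 1); they miss things now and then, are a little off and sometimes report something else, mostly with a low value. They report only what shows in the picture. A call takes as long as a camera call. They do not tell look-alikes from the thing itself.
- trace(camera, label): "mask" (400x640 bool, what is visible of it) and "extent" ([left, top, right, bottom] in pixels, round what is visible of it).
- place_of(camera, label): "uv" ([column, row] in pixels: a listed point, or the origin of a listed thing).
The state is a dict: "clock": time; "joint_pos": joint angles; "joint_velocities": joint speeds; "tau": joint torques, N m; "position": TCP position; "ee_rot": TCP orientation; "ft_force": force on the tool from outside, world axes, zero at the start; "torque": the same for the moment, N m; "grip_width": opening from 0.0 (shut) to 1.0 (fully open).
Only numpy, scipy, OpenCV 4.12 (cv2) and the standard library are available. Lean on these libraries where they do the work, as an engineer would, in place of code of your own. Each camera call takes 0.05 s, during which the arm holds its last target.

TASK

The key carousel's rim is swollen at one place and drags on its pointer. Holding the blue turning knob without crushing it, turn the carousel slowly and feel for the high spot, where the rim presses hardest on the pointer, and leave the carousel stopped with that spot at the pointer. Then take the green fob from the tray and lay it gently and flat on the carousel's top right beside the pointer's nose as a mark, leaving the carousel stopped there; do not touch the pointer or disturb the screwdriver and the flask cap.

Things in the scene. Friction and masses are not known exactly. Their poses are not given: they have to be found in the camera images.
- carousel_base: The fixed black foot (170 mm across) and column of the key carousel, bolted to the shelf. Its origin is on the carousel's turning axis at shelf height, z up; its -y axis points from the axis to the pointer.
- carousel: The turning wheel: a flat grey plastic disc, top 124 mm above the shelf, a low black hub (40 mm across, 9 mm high) in the middle, keys hanging under it. Turns either way, several turns, about the vertical axis (origin on the axis at shelf height; -y points from the axis to the knob). The bearing takes about 0.03 N m; the wheel stays where it is left.
- rim (a point): The centre of the wheel's rim, on the axis, 112 mm above the shelf. The rim's radius is 100 mm but for one smooth, symmetrical swelling, 3 mm high at its top and running out 0.4 rad to each side of it. Where it lies on the rim is not known and no listed pose tells it; it is never within 1.2 rad of the knob nor, at the start, within 0.5 rad of the pointer.
- knob: The blue turning knob: upright, 18 mm across, 40 mm high, on the wheel's top 58 mm from the axis. It spins freely on its own pin, so it can be held in one orientation while it is led round the circle. Origin at its foot on its own axis, 125 mm above the shelf; grip it from above, 15 to 30 mm over the origin, with 15 to 35 N: it is hollow plastic.
- pointer: The fixed index pointer: an orange barrel (15 mm thick, top 118 mm above the shelf) on an upright of the foot, with a sprung steel nose that bears level on the rim. Origin: where the nose meets the round part of the rim, 100 mm from the axis, 110 mm above the shelf.
- nose (a point): The tip of the sprung nose, same point as the pointer's origin. It bears with about 3.3 N on the round rim, 10 N on the swelling's top; friction 0.4. So turning takes about 0.16 N m, up to 0.5 on the swelling. The rising flank resists, the falling one helps, and friction keeps part of the force when one stops, so the peak felt may lie 0.1 rad off the top; average over both directions.
- fob: Green silicone key fob, 42 x 28 x 9 mm, loose, lying flat in the tray. Origin in the middle of its underside; x along its length (it reaches from -18 to +24 mm), z up.
- tray: White ceramic tray, fixed, 200 x 160 mm outside, 14 mm high, walls 6 mm thick, inner floor about 6 mm above the shelf. Origin at the centre of its underside.
- screwdriver: A steel screwdriver, 190 mm long, about 30 mm thick, lying on the shelf between carousel and tray; leave it alone.
- cap: An aluminium flask cap, 46 mm across, 30 mm high, standing on the shelf; leave it alone.
Mind the look-alikes: they are no part of the job. There is more than one size of the fob; the job needs the smallest.

How it is judged:
By the outcome, as a careful person would: the job done as asked, in the order asked, and still so for the second after the job is handed in, with the robot touching nothing.
It also fails if it takes over 72 s, if anything falls off the work surface, if the arm or the gripper's body presses on something with over 40 N, if the wrist force passes 120 N, or if a joint passes its speed limit or range.

## Working session

There is one attempt and no reset: what is moved stays moved. The work goes in short steps, Python scripts to look and compute and a tool call to move; the robot and the scene stay as the last step left them, time stands still between calls to the robot, and variables do not carry over. Pictures are saved under pics/ and viewed, and the job is handed in when it is done.

Besides the shell and the picture viewer there is one more tool, called after "Call:" by a JSON object that holds its "name" and its "arguments", one argument or row to a line. move_arm: Moves the arm, as the interface text tells. Its arguments: {"type":"object","properties":{"steps":{"type":"array"},"hand":{"type":"number"},"squeeze":{"type":"number"}},"required":["steps"]}

```bash
mkdir -p pics; ls
cat > h.py <<'E'
import numpy as np,cv2
from workcell import manip,camera,camera_params,trace,place_of
def K(n):
    p=camera_params(n); f=200/np.tan(np.radians(p['fovy'])/2); return f,p['cx'],p['cy'],np.array(p['world_from_camera'])
def ray(n,uv):
    f,cx,cy,T=K(n); d=T[:3,:3]@np.array([(uv[0]-cx)/f,(uv[1]-cy)/f,1]); return T[:3,3],d
def onz(n,uv,z):
    o,d=ray(n,uv); return o+d*(z-o[2])/d[2]
def proj(n,P):
    f,cx,cy,T=K(n); q=T[:3,:3].T@(np.array(P)-T[:3,3]); return np.array([cx+f*q[0]/q[2],cy+f*q[1]/q[2]])
def save(n,fn):
    im=camera(n); cv2.imwrite('pics/'+fn,im[:,:,::-1]); return im
E
python3 - <<'E'
from h import *
np.set_printoptions(precision=4,suppress=True)
print(manip.get_obs())
for n in ['scene','side','wrist']:
    save(n,n+'0.png')
    p=camera_params(n); print(n,p['fovy'],p['cx'],p['cy']); print(np.array(p['world_from_camera']))
E
```

```text
pics
{'clock': 0.0, 'joint_pos': array([-0.0226,  0.3329, -0.0647,  1.4609,  0.0216,  1.3499, -0.0885]), 'joint_velocities': array([-0.001 , -0.    , -0.0012,  0.0001, -0.0014,  0.001 , -0.0017]), 'tau': array([  0.0005, -62.545 ,   0.0497, -39.161 ,   0.0164,   0.0098,
        -0.    ]), 'position': array([ 0.6246, -0.    ,  0.2385]), 'ee_rot': array([ 0.7071,  0.7071, -0.0005, -0.0005]), 'ft_force': array([-0.0764, -0.3043, -0.1434]), 'torque': array([0.0644, 0.0111, 0.0307]), 'grip_width': 1.0004763220215793}
scene 48.39800425785864 323.11679294452745 201.213984975671
[[ 0.7259  0.4111 -0.5515  1.0405]
 [ 0.6877 -0.4161  0.5949 -0.4203]
 [ 0.0151 -0.8111 -0.5847  0.6414]
 [ 0.      0.      0.      1.    ]]
side 44.050199914895416 321.36144762069245 202.76311773080826
[[-0.8546 -0.2865  0.4331  0.1442]
 [-0.519   0.443  -0.7311  0.8781]
 [ 0.0176 -0.8495 -0.5272  0.6426]
 [ 0.      0.      0.      1.    ]]
wrist 66.91540084722615 317.6467138990942 205.0295936456392
[[ 1.     -0.0004 -0.0015  0.6241]
 [-0.0008 -0.9549 -0.297   0.0766]
 [-0.0013  0.297  -0.9549  0.3743]
 [ 0.      0.      0.      1.    ]]
```

View pics/scene0.png

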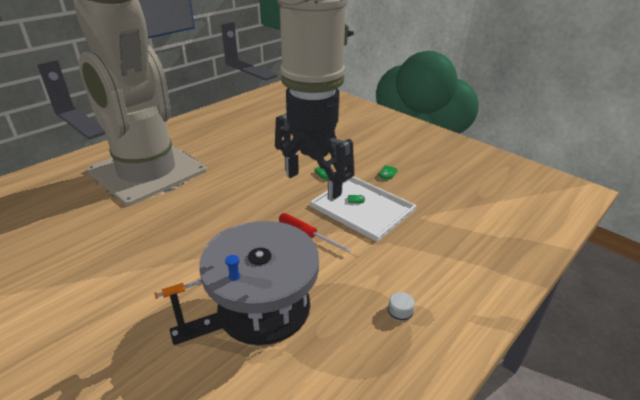

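View pics/side0.png

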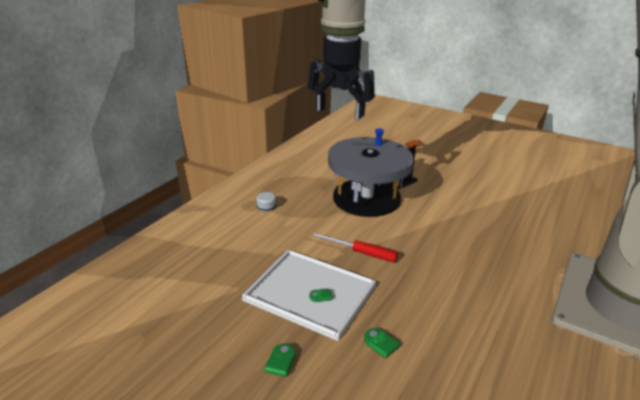

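View pics/wrist0.png

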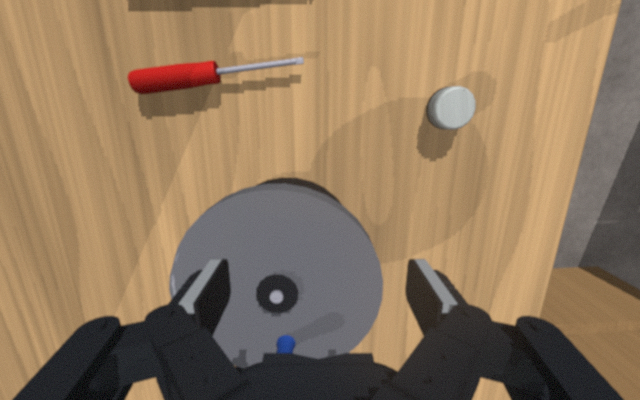

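Run:
```python
from h import *
from scipy.optimize import least_squares
np.set_printoptions(precision=4,suppress=True)
def tri(L):
    A=np.zeros((3,3));b=np.zeros(3)
    for n,uv in L:
        o,d=ray(n,uv);d=d/np.linalg.norm(d);M=np.eye(3)-np.outer(d,d);A+=M;b+=M@o
    return np.linalg.solve(A,b)
for lab in ['carousel','rim','knob','pointer','nose','fob','tray','screwdriver','cap']:
    L=[]
    for n in ['scene','side','wrist']:
        r=place_of(n,lab)
        print(lab,n,[(np.round(a['uv'],1),round(a['p'],2)) for a in r[:4]])
        if r and r[0]['p']>.4: L.append((n,r[0]['uv']))
    if len(L)>1: print('   tri',tri(L))
for n in ['scene','side']:
  for a in trace(n,'fob')[:4]: print(n,a['extent'],a['p'],a['mask'].sum())
```

```text
carousel scene [(array([265.8, 305.8]), 0.69)]
carousel side [(array([363.9, 200.5]), 0.77)]
carousel wrist [(array([287.1, 237.1]), 0.83)]
   tri [ 0.5865 -0.0828 -0.0004]
rim scene [(array([260.1, 261.2]), 0.67), (array([202.4, 279.6]), 0.35), (array([234.4, 274.3]), 0.22)]
rim side [(array([369.5, 158.5]), 0.85)]
rim wrist []
   tri [ 0.5861 -0.0863  0.1142]
knob scene [(array([234.7, 274.5]), 0.71)]
knob side [(array([376.6, 141.2]), 0.69)]
knob wrist [(array([283.3, 341.5]), 0.68)]
   tri [ 0.5937 -0.1424  0.1317]
pointer scene [(array([200.9, 281.1]), 0.88)]
pointer side [(array([400.3, 147.2]), 0.5), (array([308.5, 291.3]), 0.25)]
pointer wrist []
   tri [ 0.5508 -0.183   0.1136]
nose scene [(array([200.3, 283.8]), 0.66)]
nose side [(array([397.4, 148.7]), 0.56)]
nose wrist []
   tri [ 0.5553 -0.1842  0.1094]
fob scene [(array([323. , 174.9]), 0.66), (array([384.3, 176.9]), 0.53), (array([352.4, 200.7]), 0.41)]
fob side [(array([281.5, 365.4]), 0.9), (array([378.6, 344.7]), 0.7), (array([322.7, 296.7]), 0.59)]
fob wrist [(array([284.9, 342.4]), 0.66)]
   tri [0.5332 0.1934 0.1255]
tray scene [(array([361.9, 208.2]), 0.61)]
tray side [(array([310.2, 292.6]), 0.88)]
tray wrist []
   tri [0.5218 0.2767 0.0002]
screwdriver scene [(array([204.7, 280.8]), 0.61), (array([311.8, 236.4]), 0.58)]
screwdriver side [(array([352.8, 249.9]), 0.76)]
screwdriver wrist [(array([220. ,  74.8]), 0.68)]
   tri [ 0.4889  0.0228 -0.0394]
cap scene [(array([401., 312.]), 0.98)]
cap side [(array([266.2, 208.7]), 0.85)]
cap wrist [(array([445.6, 108.6]), 0.74)]
   tri [ 0.775   0.0797 -0.0021]
scene [377.3, 166.4, 396.4, 179.9] 0.55 203
scene [312.9, 168.4, 325.4, 180.1] 0.4 104
side [266.2, 344.1, 294.6, 375.2] 0.86 697
side [307.8, 289.6, 334.0, 304.2] 0.79 282
side [361.4, 326.5, 400.1, 357.2] 0.66 681
```

Run:
```python
import cv2
a=cv2.imread('pics/scene0.png');b=cv2.imread('pics/side0.png')
cv2.imwrite('pics/c1.png',cv2.resize(a[150:240,290:420],None,fx=6,fy=6,interpolation=2))
cv2.imwrite('pics/c2.png',cv2.resize(b[250:390,230:410],None,fx=4,fy=4,interpolation=2))
cv2.imwrite('pics/c3.png',cv2.resize(a[220:350,150:330],None,fx=4,fy=4,interpolation=2))
```

```text
(no output)
```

View pics/c1.png

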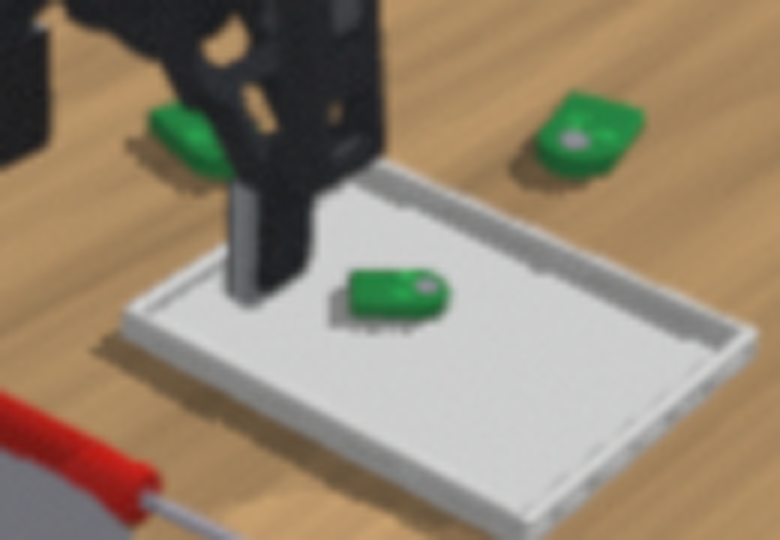

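View pics/c2.png

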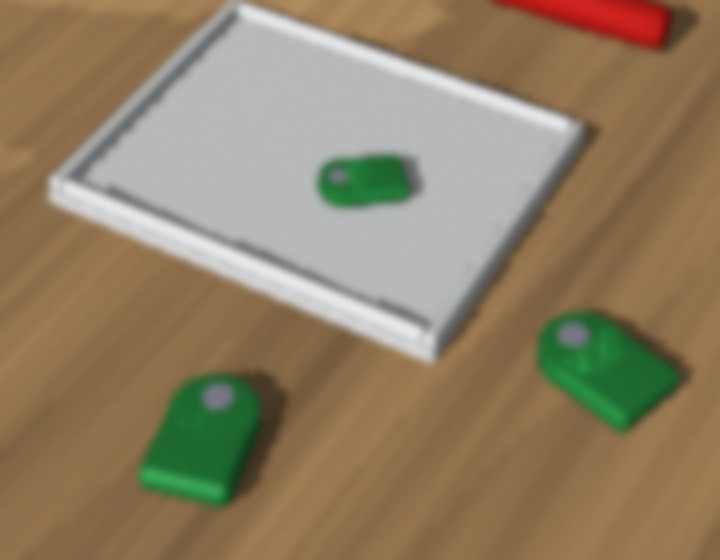

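View pics/c3.png

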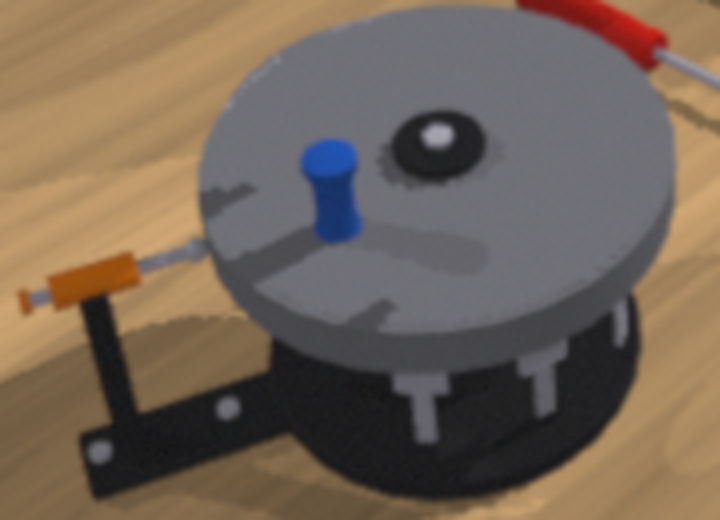

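```bash
cat > rimres.py <<'E'
from h import *
from scipy.optimize import least_squares
def edges(n,im,c0,z=0.124,N=360):
    """radial edge search in rectified polar map"""
    g=cv2.GaussianBlur(im,(0,0),0.8).astype(float)
    r=np.arange(0.085,0.118,0.00025); out=[]
    for th in np.arange(N)*2*np.pi/N:
        P=[proj2(n,[c0[0]+q*np.cos(th),c0[1]+q*np.sin(th),z]) for q in r]
        out.append(P)
    M=np.array(out).astype(np.float32)
    S=cv2.remap(g.astype(np.float32),M[:,:,0],M[:,:,1],cv2.INTER_LINEAR,borderValue=0)
    return r,S,M
_p={}
def proj2(n,P):
    if n not in _p:_p[n]=K(n)
    f,cx,cy,T=_p[n]; q=T[:3,:3].T@(np.array(P)-T[:3,3]); return (cx+f*q[0]/q[2],cy+f*q[1]/q[2])
def sat(S): return S[:,:,0]-S[:,:,2]   # wood is orange, disc is grey
E
python3 - <<'E'
from rimres import *
im=cv2.imread('pics/wrist0.png')[:,:,::-1]
c=np.array([0.586,-0.0845])
for it in range(3):
    r,S,M=edges('wrist',im,c)
    s=sat(S); th=np.arange(360)*2*np.pi/360
    rad=np.full(360,np.nan)
    for i in range(360):
        if M[i,:,1].max()>395 or M[i,:,0].min()<2: continue
        w=s[i]; k=np.argmax(w>30)
        if w[:20].max()<25 and k>0: rad[i]=r[k]
    ok=~np.isnan(rad)
    f=lambda p:(rad-(p[0]*np.cos(th)+p[1]*np.sin(th))-p[2])[ok]
    sol=least_squares(f,[0,0,.1],loss='soft_l1',f_scale=.0005); c=c+sol.x[:2]
print(c,sol.x[2])
for i in range(0,360,6):
    if ok[i]: print(i,round(f(sol.x)[ok[:i].sum()]*1e3,2),end=' | ')
E
```

```text
[ 0.58628386 -0.08410757] 0.10022096656211968
0 -1.23 | 6 -1.24 | 12 -1.74 | 18 -1.74 | 24 -2.24 | 30 -1.75 | 36 -1.0 | 42 0.0 | 48 0.5 | 54 1.25 | 60 4.0 | 66 6.5 | 72 7.75 | 78 7.75 | 84 7.0 | 90 5.25 | 96 2.5 | 102 0.75 | 108 0.01 | 114 -0.24 | 120 -1.49 | 126 -1.74 | 132 -1.98 | 138 -2.23 | 144 -1.48 | 150 -1.47 | 156 -1.22 | 162 -0.97 | 168 0.04 | 174 1.79 | 180 3.04 | 186 3.54 | 318 1.29 | 324 1.04 | 330 1.03 | 336 0.28 | 342 0.03 | 348 -0.73 | 354 -0.48 |
```

Run:
```python
from rimres import *
im=cv2.imread('pics/wrist0.png')[:,:,::-1]
cv2.imwrite('pics/w1.png',cv2.resize(im[170:370,150:400,::-1],None,fx=3,fy=3,interpolation=2))
c=np.array([0.586,-0.0845])
for it in range(3):
    r,S,M=edges('wrist',im,c)
    s=sat(S); th=np.arange(360)*2*np.pi/360
    rad=np.full(360,np.nan)
    for i in range(360):
        if 40<i<125 or M[i,:,1].max()>395: continue
        w=s[i]; k=np.argmax(w>30)
        if w[:20].max()<25 and k>0: rad[i]=r[k]
    ok=~np.isnan(rad)
    f=lambda p:(rad-(p[0]*np.cos(th)+p[1]*np.sin(th))-p[2])[ok]
    sol=least_squares(f,[0,0,.1],loss='soft_l1',f_scale=.0002); c=c+sol.x[:2]
print(c,sol.x[2])
for i in range(0,360,6):
    if ok[i]: print(i,round(f(sol.x)[ok[:i].sum()]*1e3,2),end=' | ')
```

```text
[ 0.58543809 -0.08740527] 0.10009250695288639
0 -0.06 | 6 -0.05 | 12 -0.3 | 18 0.21 | 24 0.21 | 30 0.72 | 36 1.97 | 126 0.44 | 132 -0.32 | 138 -0.33 | 144 -0.33 | 150 -0.34 | 156 -0.35 | 162 -0.36 | 168 0.64 | 174 1.88 | 180 2.62 | 186 3.87 | 318 -0.11 | 324 -0.1 | 330 -0.09 | 336 0.16 | 342 -0.08 | 348 -0.32 | 354 0.18 |
```

View pics/w1.png

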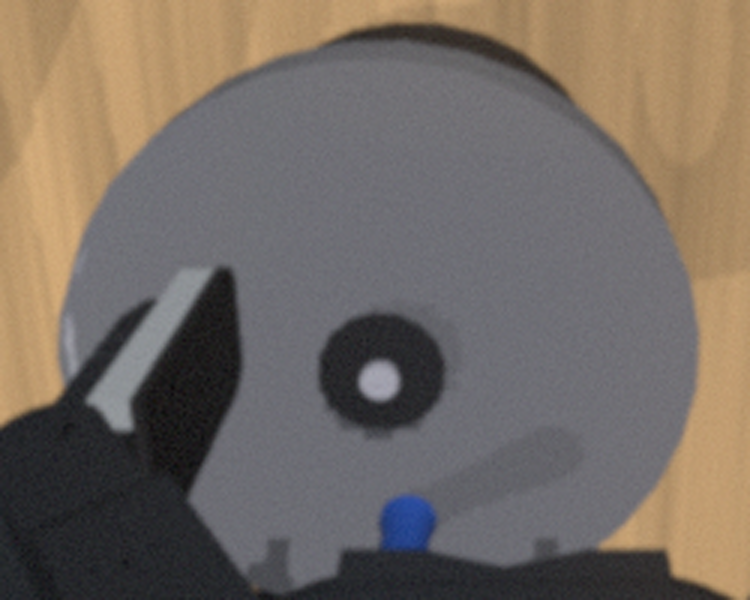

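Run:
```python
from rimres import *
for n in ['scene','side']:
    im=cv2.imread(f'pics/{n}0.png')[:,:,::-1]
    c=np.array([0.586,-0.086])
    for it in range(3):
        r,S,M=edges(n,im,c,N=180)
        s=sat(S); th=np.arange(180)*2*np.pi/180
        rad=np.full(180,np.nan)
        for i in range(180):
            w=s[i]; k=np.argmax(w>30)
            if w[:20].max()<25 and k>0: rad[i]=r[k]
        ok=~np.isnan(rad)
        f=lambda p:(rad-(p[0]*np.cos(th)+p[1]*np.sin(th))-p[2])[ok]
        sol=least_squares(f,[0,0,.1],loss='soft_l1',f_scale=.0002); c=c+sol.x[:2]
    print(n,c,sol.x[2])
    for i in range(0,180,3):
        if ok[i]: print(i*2,round(f(sol.x)[ok[:i].sum()]*1e3,2),end=' | ')
    print()
```

```text
scene [ 0.58901595 -0.0896759 ] 0.10222836922425034
6 8.11 | 12 6.36 | 18 4.35 | 24 2.09 | 30 0.32 | 36 -1.69 | 42 -2.2 | 48 -2.21 | 54 -1.72 | 60 -1.49 | 66 -0.5 | 72 -1.01 | 78 -0.02 | 84 -0.29 | 90 -0.55 | 96 -0.06 | 102 -0.07 | 108 0.42 | 114 0.42 | 120 1.16 | 126 0.41 | 132 0.4 | 138 0.65 | 144 0.15 | 150 -0.35 | 156 -0.35 | 162 -0.1 | 168 0.91 | 174 1.66 | 180 1.92 | 186 1.93 | 192 1.19 | 198 -0.3 | 204 -1.54 | 210 -2.53 | 216 -3.27 | 222 -3.51 | 228 -3.99 | 234 -4.73 | 240 -4.72 | 246 -4.71 | 252 -1.94 | 258 4.82 | 264 0.33 | 270 2.34 | 276 4.6 | 282 7.36 | 288 14.12 | 
side [ 0.58298547 -0.08689962] 0.10419520053281965
0 -1.03 | 6 -1.52 | 12 -1.76 | 18 -2.25 | 24 -2.74 | 30 -2.74 | 36 -2.22 | 42 -0.71 | 48 2.05 | 54 5.81 | 60 10.07 | 174 9.14 | 180 4.14 | 186 0.63 | 192 -1.13 | 198 -2.64 | 204 -3.4 | 210 -2.41 | 216 0.33 | 222 5.82 | 228 11.81 | 234 2.55 | 240 2.54 | 246 -2.22 | 252 -2.98 | 258 -1.74 | 264 -1.5 | 270 -1.76 | 276 -1.02 | 294 0.21 | 300 0.46 | 306 -0.55 | 312 1.2 | 318 0.95 | 324 0.95 | 330 0.45 | 336 0.7 | 342 0.46 | 348 0.46 | 354 -0.03 |
```

Call:
{"name": "move_arm", "arguments": {
  "steps": [
    {"offset": [-0.25,-0.1,-0.1],"delta_rot": [0,0,0]},
    {"offset": [-0.5,-0.2,-0.2],"delta_rot": [0,0,0]},
    {"offset": [-0.5,-0.2,-0.2],"delta_rot": [0,0,0]},
    {"offset": [-0.5,-0.2,-0.2],"delta_rot": [0,0,0]},
    {"offset": [-0.5,-0.2,-0.2],"delta_rot": [0,0,0]}
  ]
}}

```text
clock: 2.02
position: [0.5951, -0.0749, 0.2695]
ee_rot: [0.707, 0.707, 0.0, 0.0]
ft_force: [0.8, 0.3, -0.5]
grip_width: 0.999
```

Run:
```python
from h import *
np.set_printoptions(precision=4,suppress=True)
o=manip.get_obs();print(o['clock'],o['position'],o['ft_force'],o['joint_velocities'])
np.save('wcam1.npy',K('wrist')[3]); print(K('wrist')[3])
save('wrist','wrist1.png')
for l in ['knob','nose','pointer','rim']:
    r=place_of('wrist',l); print(l,[(np.round(a['uv'],1),round(a['p'],2)) for a in r[:3]])
    if r: print(onz('wrist',r[0]['uv'],{'knob':.125,'nose':.11,'pointer':.11,'rim':.112}[l]))
```

```text
2.0167 [ 0.5951 -0.0749  0.2695] [ 0.8171  0.2832 -0.5445] [-0.0221  0.0155 -0.0225  0.0047 -0.0037 -0.0022 -0.0009]
[[ 1.     -0.0015 -0.0001  0.5942]
 [-0.0015 -0.955  -0.2966  0.0016]
 [ 0.0004  0.2966 -0.955   0.4052]
 [ 0.      0.      0.      1.    ]]
knob [(array([311.5, 257.2]), 0.91)]
[ 0.5879 -0.1395  0.125 ]
nose [(array([277.1, 279.1]), 0.77)]
[ 0.5495 -0.1739  0.11  ]
pointer [(array([277.5, 283.9]), 0.68)]
[ 0.5497 -0.18    0.11  ]
rim [(array([313.3, 201.8]), 0.98)]
[ 0.5897 -0.0847  0.112 ]
```

View pics/wrist1.png

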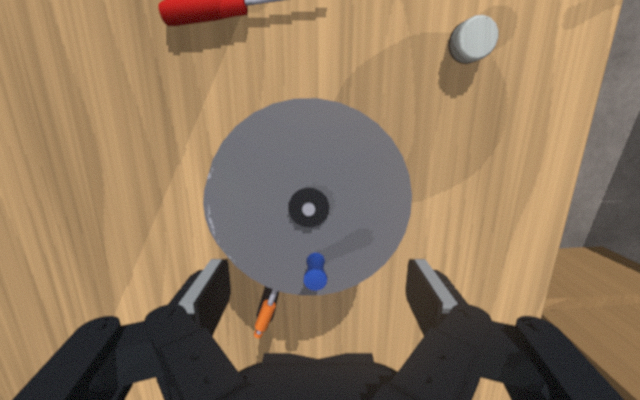

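```bash
cat >> rimres.py <<'E'
def fit(n,im,c,ex=lambda i:False,fs=.0002,thr=30,z=.124):
    for it in range(3):
        r,S,M=edges(n,im,c,z=z); s=sat(S); th=np.radians(np.arange(360)); rad=np.full(360,np.nan)
        for i in range(360):
            if ex(i): continue
            w=s[i]; k=np.argmax(w>thr)
            if w[:20].max()<thr and k>0: rad[i]=r[k]
        ok=~np.isnan(rad)
        f=lambda p:(rad-(p[0]*np.cos(th)+p[1]*np.sin(th))-p[2])
        sol=least_squares(lambda p:f(p)[ok],[0,0,.1],loss='soft_l1',f_scale=fs); c=c+sol.x[:2]
    return c,sol.x[2],f(sol.x)*1e3
E
python3 - <<'E'
from rimres import *
im=cv2.imread('pics/wrist1.png')[:,:,::-1]
c,R,res=fit('wrist',im,np.array([.586,-.086]))
print(c,R)
for i in range(0,360,6): print(i,np.round(res[i],1),end=' | ')
hsv=cv2.cvtColor(im,cv2.COLOR_RGB2HSV)
m=((hsv[:,:,0]>100)&(hsv[:,:,0]<130)&(hsv[:,:,1]>150)).astype(np.uint8); ys,xs=np.nonzero(m); print(xs.min(),xs.max(),ys.min(),ys.max())
cv2.imwrite('pics/w2.png',cv2.resize(im[90:350,190:430,::-1],None,fx=3,fy=3,interpolation=2)[:600*1])
cv2.imwrite('pics/w3.png',cv2.resize(im[240:350,240:350,::-1],None,fx=5,fy=5,interpolation=2))
for uv in [(316,281)]: print(onz('wrist',uv,.165))
print(proj('wrist',[.594,-.142,.125]),proj('wrist',[.594,-.142,.165]))
E
```

```text
[ 0.58468025 -0.08598834] 0.09977523475310449
0 -0.3 | 6 0.5 | 12 -0.0 | 18 0.5 | 24 0.2 | 30 0.5 | 36 0.2 | 42 0.5 | 48 -0.0 | 54 0.2 | 60 0.2 | 66 0.2 | 72 0.5 | 78 -0.0 | 84 -0.0 | 90 -0.3 | 96 -0.0 | 102 -0.3 | 108 0.2 | 114 -0.5 | 120 -0.0 | 126 -0.5 | 132 -0.3 | 138 -0.5 | 144 -0.5 | 150 -0.8 | 156 -0.5 | 162 -0.5 | 168 0.5 | 174 1.2 | 180 2.0 | 186 2.2 | 192 1.7 | 198 1.5 | 204 0.5 | 210 -0.5 | 216 -0.3 | 222 0.2 | 228 -0.0 | 234 -0.0 | 240 0.2 | 246 13.0 | 252 0.7 | 258 -0.3 | 264 -0.0 | 270 -0.3 | 276 -0.0 | 282 -0.0 | 288 0.7 | 294 0.2 | 300 0.5 | 306 -0.8 | 312 -0.5 | 318 -0.8 | 324 -0.3 | 330 -0.5 | 336 -0.5 | 342 -0.3 | 348 -0.3 | 354 -0.0 | 70 569 254 399
[ 0.5927208  -0.14308422  0.165     ]
[317.49038893 259.1109726 ] [317.4245981  279.93805005]
```

View pics/w3.png

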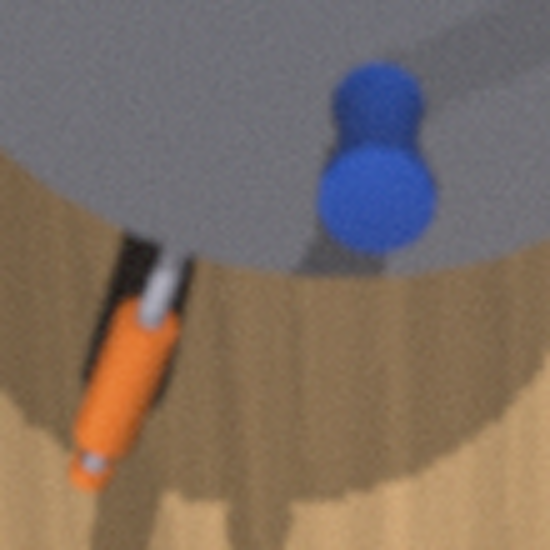

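Call:
{"name": "move_arm", "arguments": {
  "steps": [
    {"offset": [-0.23,-0.013,0.1],"delta_rot": [0,0,0]},
    {"offset": [-0.447,-0.013,0.25],"delta_rot": [0,0,0]},
    {"offset": [-0.447,-0.013,0.45],"delta_rot": [0,0,0]},
    {"offset": [-0.447,-0.013,0.65],"delta_rot": [0,0,0]},
    {"offset": [-0.447,-0.013,0.8],"delta_rot": [0,0,0]},
    {"offset": [-0.447,-0.013,0.87],"delta_rot": [0,0,0]},
    {"offset": [-0.447,-0.013,0.87],"delta_rot": [0,0,0]},
    {"offset": [-0.447,-0.013,0.87],"delta_rot": [0,0,0]}
  ],
  "hand": -0.1,
  "squeeze": 25
}}

```text
clock: 2.93
position: [0.5935, -0.1416, 0.1394]
ee_rot: [0.707, 0.707, 0.0, 0.0]
ft_force: [-0.7, -0.0, 1.7]
grip_width: 0.451
```

Call:
{"name": "move_arm", "arguments": {
  "steps": [
    {"offset": [0,0,0],"delta_rot": [0,0,0]},
    {"offset": [0,0,0],"delta_rot": [0,0,0]},
    {"offset": [0,0,0],"delta_rot": [0,0,0]},
    {"offset": [0,0,0],"delta_rot": [0,0,0]},
    {"offset": [0,0,0],"delta_rot": [0,0,0]},
    {"offset": [0,0,0],"delta_rot": [0,0,0]}
  ],
  "hand": -1,
  "squeeze": 25
}}

```text
clock: 3.43
position: [0.594, -0.142, 0.1408]
ee_rot: [0.707, 0.707, 0.001, 0.001]
ft_force: [-0.9, -0.2, 6.4]
grip_width: 0.199
```

Run:
```python
from h import *
np.set_printoptions(precision=4,suppress=True)
o=manip.get_obs();print(o)
save('scene','s1.png'); a=cv2.imread('pics/s1.png'); cv2.imwrite('pics/s1c.png',cv2.resize(a[150:350,130:350],None,fx=3,fy=3,interpolation=2)[:600])
```

```text
{'clock': 3.4333, 'joint_pos': array([ 0.1558,  0.3673,  0.0051,  1.6261, -0.0022,  1.1451,  0.1616]), 'joint_velocities': array([ 0.001 , -0.0009, -0.0007,  0.0024, -0.0004,  0.0003, -0.0007]), 'tau': array([  0.2435, -58.4614,   1.2659, -34.5144,   0.1458,  -0.5215,
         0.005 ]), 'position': array([ 0.594 , -0.142 ,  0.1408]), 'ee_rot': array([0.7071, 0.7071, 0.0009, 0.0012]), 'ft_force': array([-0.9354, -0.1886,  6.3882]), 'torque': array([ 0.1233,  0.3509, -0.0334]), 'grip_width': 0.19949859699403666}
```

View pics/s1c.png

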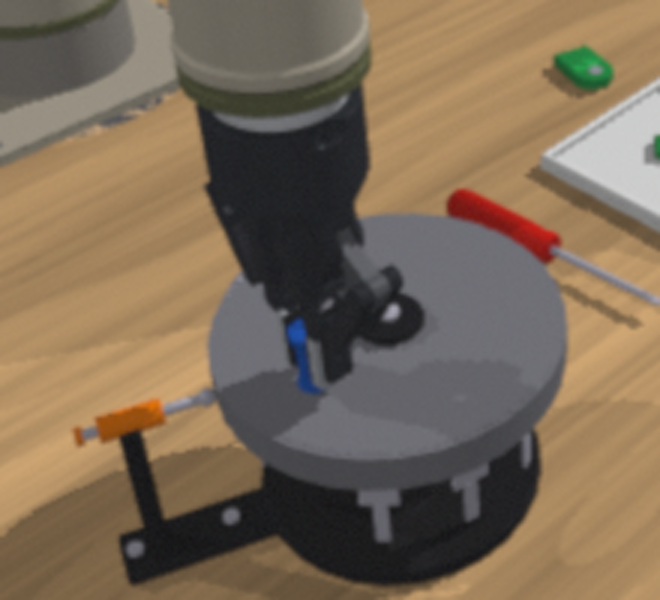

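```bash
cat > arc.py <<'E'
import sys,numpy as np
t0,t1,n=float(sys.argv[1]),float(sys.argv[2]),int(sys.argv[3])
z=-0.01 if len(sys.argv)>4 else 0
r=.058; P=lambda t:r*np.array([np.sin(t),np.cos(t)])
b=np.radians(-81.0)
print([[round(float(v),3) for v in (P(b+t)-P(b+t0))/.15]+[z] for t in np.linspace(t0,t1,n+1)[1:]])
E
python3 arc.py 0 .6 15 z
for k in 6 7 8 9 10 11 12 13 14 15 16; do echo $k; python3 arc.py $(python3 -c "print($k/10,$k/10+.1)") 3;done
```

```text
[[0.003, 0.015, -0.01], [0.006, 0.03, -0.01], [0.01, 0.045, -0.01], [0.015, 0.06, -0.01], [0.02, 0.075, -0.01], [0.025, 0.089, -0.01], [0.032, 0.103, -0.01], [0.038, 0.117, -0.01], [0.046, 0.131, -0.01], [0.054, 0.144, -0.01], [0.062, 0.157, -0.01], [0.071, 0.17, -0.01], [0.081, 0.182, -0.01], [0.09, 0.194, -0.01], [0.101, 0.205, -0.01]]
6
[[0.009, 0.009, 0], [0.018, 0.018, 0], [0.028, 0.027, 0]]
7
[[0.01, 0.008, 0], [0.02, 0.016, 0], [0.03, 0.024, 0]]
8
[[0.011, 0.007, 0], [0.022, 0.014, 0], [0.033, 0.021, 0]]
9
[[0.011, 0.006, 0], [0.023, 0.012, 0], [0.035, 0.017, 0]]
10
[[0.012, 0.005, 0], [0.024, 0.01, 0], [0.036, 0.014, 0]]
11
[[0.012, 0.004, 0], [0.025, 0.007, 0], [0.037, 0.01, 0]]
12
[[0.013, 0.003, 0], [0.025, 0.005, 0], [0.038, 0.006, 0]]
13
[[0.013, 0.001, 0], [0.026, 0.002, 0], [0.039, 0.002, 0]]
14
[[0.013, -0.0, 0], [0.026, -0.001, 0], [0.039, -0.001, 0]]
15
[[0.013, -0.001, 0], [0.026, -0.003, 0], [0.038, -0.005, 0]]
16
[[0.013, -0.003, 0], [0.025, -0.006, 0], [0.038, -0.009, 0]]
```

Call:
{"name": "move_arm", "arguments": {
  "steps": [
    {"offset": [0.003,0.015,-0.01],"delta_rot": [0,0,0]},
    {"offset": [0.006,0.03,-0.01],"delta_rot": [0,0,0]},
    {"offset": [0.01,0.045,-0.01],"delta_rot": [0,0,0]},
    {"offset": [0.015,0.06,-0.01],"delta_rot": [0,0,0]},
    {"offset": [0.02,0.075,-0.01],"delta_rot": [0,0,0]},
    {"offset": [0.025,0.089,-0.01],"delta_rot": [0,0,0]},
    {"offset": [0.032,0.103,-0.01],"delta_rot": [0,0,0]},
    {"offset": [0.038,0.117,-0.01],"delta_rot": [0,0,0]}
  ]
}}

```text
clock: 4.15
position: [0.6112, -0.1369, 0.1408]
ee_rot: [0.707, 0.707, 0.0, 0.001]
ft_force: [-3.0, -2.3, 4.4]
grip_width: 0.204
```

```bash
cat > st.py <<'E'
from workcell import manip
import numpy as np
o=manip.get_obs(); p=o['position'];f=o['ft_force'];c=np.array([.585,-.0847])
d=p[:2]-c; th=np.arctan2(d[1],d[0]); t=np.array([-np.sin(th),np.cos(th)]);
print(round(o['clock'],2),np.round(p,4),np.round(f,2),'r',round(np.hypot(*d)*1e3,2),'ang',round(th+np.radians(81),3),'Ft',round(f[:2]@t,2),'Fr',round(f[:2]@d/np.hypot(*d),2))
E
python3 st.py; python3 arc.py .32 .6 7
```

```text
4.15 [ 0.6112 -0.1369  0.1408] [-2.97 -2.34  4.38] r 58.41 ang 0.308 Ft -3.7 Fr 0.76
[[0.007, 0.014, 0], [0.015, 0.027, 0], [0.024, 0.04, 0], [0.033, 0.052, 0], [0.042, 0.065, 0], [0.052, 0.077, 0], [0.062, 0.088, 0]]
```

Call:
{"name": "move_arm", "arguments": {
  "steps": [
    {"offset": [0.007,0.014,0],"delta_rot": [0,0,0]},
    {"offset": [0.015,0.027,0],"delta_rot": [0,0,0]},
    {"offset": [0.024,0.04,0],"delta_rot": [0,0,0]},
    {"offset": [0.033,0.052,0],"delta_rot": [0,0,0]},
    {"offset": [0.042,0.065,0],"delta_rot": [0,0,0]},
    {"offset": [0.052,0.077,0],"delta_rot": [0,0,0]},
    {"offset": [0.062,0.088,0],"delta_rot": [0,0,0]}
  ]
}}

```text
clock: 4.73
position: [0.6246, -0.128, 0.1408]
ee_rot: [0.707, 0.707, 0.0, 0.001]
ft_force: [-1.6, -5.1, 5.2]
grip_width: 0.198
```

```bash
python3 st.py
```

```text
4.73 [ 0.6246 -0.128   0.1408] [-1.58 -5.09  5.19] r 58.64 ang 0.584 Ft -4.6 Fr 2.69
```

Call:
{"name": "move_arm", "arguments": {
  "steps": [
    {"offset": [0.009,0.009,0],"delta_rot": [0,0,0]},
    {"offset": [0.018,0.018,0],"delta_rot": [0,0,0]},
    {"offset": [0.028,0.027,0],"delta_rot": [0,0,0]}
  ]
}}

```text
clock: 4.98
position: [0.6286, -0.1241, 0.1408]
ee_rot: [0.707, 0.707, 0.0, 0.001]
ft_force: [-2.8, -6.6, 4.8]
grip_width: 0.201
```

```bash
python3 st.py
```

```text
4.98 [ 0.6286 -0.1241  0.1408] [-2.79 -6.55  4.79] r 58.76 ang 0.679 Ft -6.73 Fr 2.32
```

Call:
{"name": "move_arm", "arguments": {
  "steps": [
    {"offset": [0.01,0.008,0],"delta_rot": [0,0,0]},
    {"offset": [0.02,0.016,0],"delta_rot": [0,0,0]},
    {"offset": [0.03,0.024,0],"delta_rot": [0,0,0]}
  ]
}}

```text
clock: 5.23
position: [0.6317, -0.1205, 0.1408]
ee_rot: [0.708, 0.706, -0.001, 0.001]
ft_force: [-4.5, -8.7, 6.6]
grip_width: 0.202
```

```bash
python3 st.py
```

```text
5.23 [ 0.6317 -0.1205  0.1408] [-4.52 -8.75  6.59] r 58.85 ang 0.76 Ft -9.69 Fr 1.73
```

Call:
{"name": "move_arm", "arguments": {
  "steps": [
    {"offset": [0.011,0.007,0],"delta_rot": [0,0,0]},
    {"offset": [0.022,0.014,0],"delta_rot": [0,0,0]},
    {"offset": [0.033,0.021,0],"delta_rot": [0,0,0]}
  ]
}}

```text
clock: 5.48
position: [0.6347, -0.1164, 0.1408]
ee_rot: [0.708, 0.706, -0.001, 0.001]
ft_force: [-5.0, -10.1, 6.5]
grip_width: 0.201
```

```bash
python3 st.py
```

```text
5.48 [ 0.6347 -0.1164  0.1408] [ -5.01 -10.09   6.55] r 58.92 ang 0.846 Ft -11.2 Fr 1.21
```

Call:
{"name": "move_arm", "arguments": {
  "steps": [
    {"offset": [0.011,0.006,0],"delta_rot": [0,0,0]},
    {"offset": [0.023,0.012,0],"delta_rot": [0,0,0]},
    {"offset": [0.035,0.017,0],"delta_rot": [0,0,0]}
  ]
}}

```text
clock: 5.73
position: [0.6374, -0.1118, 0.1408]
ee_rot: [0.708, 0.706, -0.001, 0.002]
ft_force: [-2.3, -11.9, 4.9]
grip_width: 0.2
```

```bash
python3 st.py
```

```text
5.73 [ 0.6374 -0.1118  0.1408] [ -2.33 -11.89   4.94] r 58.98 ang 0.935 Ft -11.63 Fr 3.4
```

Call:
{"name": "move_arm", "arguments": {
  "steps": [
    {"offset": [0.012,0.005,0],"delta_rot": [0,0,0]},
    {"offset": [0.024,0.01,0],"delta_rot": [0,0,0]},
    {"offset": [0.036,0.014,0],"delta_rot": [0,0,0]}
  ]
}}

```text
clock: 5.98
position: [0.6397, -0.1068, 0.1408]
ee_rot: [0.708, 0.706, -0.001, 0.002]
ft_force: [0.4, -13.0, 3.1]
grip_width: 0.201
```

```bash
python3 st.py
```

```text
5.98 [ 0.6397 -0.1068  0.1408] [  0.39 -13.04   3.14] r 59.02 ang 1.031 Ft -11.95 Fr 5.23
```

Call:
{"name": "move_arm", "arguments": {
  "steps": [
    {"offset": [0.012,0.004,0],"delta_rot": [0,0,0]},
    {"offset": [0.025,0.007,0],"delta_rot": [0,0,0]},
    {"offset": [0.037,0.01,0],"delta_rot": [0,0,0]}
  ]
}}

```text
clock: 6.23
position: [0.6418, -0.101, 0.1409]
ee_rot: [0.708, 0.706, -0.001, 0.003]
ft_force: [2.2, -11.6, 1.6]
grip_width: 0.202
```

```bash
python3 st.py
```

```text
6.23 [ 0.6418 -0.101   0.1409] [  2.25 -11.6    1.6 ] r 59.06 ang 1.135 Ft -10.53 Fr 5.36
```

Call:
{"name": "move_arm", "arguments": {
  "steps": [
    {"offset": [0.013,0.003,0],"delta_rot": [0,0,0]},
    {"offset": [0.025,0.005,0],"delta_rot": [0,0,0]},
    {"offset": [0.038,0.006,0],"delta_rot": [0,0,0]}
  ]
}}

```text
clock: 6.48
position: [0.6432, -0.0945, 0.1409]
ee_rot: [0.708, 0.706, 0.0, 0.003]
ft_force: [6.0, -9.4, 1.3]
grip_width: 0.207
```

```bash
python3 st.py
```

```text
6.48 [ 0.6432 -0.0945  0.1409] [ 5.96 -9.39  1.34] r 59.07 ang 1.246 Ft -8.26 Fr 7.44
```

Call:
{"name": "move_arm", "arguments": {
  "steps": [
    {"offset": [0.013,0.001,0],"delta_rot": [0,0,0]},
    {"offset": [0.026,0.002,0],"delta_rot": [0,0,0]},
    {"offset": [0.039,0.002,0],"delta_rot": [0,0,0]}
  ]
}}

```text
clock: 6.73
position: [0.6441, -0.0872, 0.1409]
ee_rot: [0.708, 0.707, 0.001, 0.002]
ft_force: [8.1, -4.5, -0.7]
grip_width: 0.207
```

```bash
python3 st.py
```

```text
6.73 [ 0.6441 -0.0872  0.1409] [ 8.1  -4.55 -0.68] r 59.12 ang 1.372 Ft -4.21 Fr 8.28
```

Call:
{"name": "move_arm", "arguments": {
  "steps": [
    {"offset": [0.013,0,0],"delta_rot": [0,0,0]},
    {"offset": [0.026,-0.001,0],"delta_rot": [0,0,0]},
    {"offset": [0.039,-0.001,0],"delta_rot": [0,0,0]}
  ]
}}

```text
clock: 6.98
position: [0.644, -0.08, 0.1409]
ee_rot: [0.707, 0.707, 0.002, 0.002]
ft_force: [5.6, -3.3, 0.5]
grip_width: 0.201
```

```bash
python3 st.py
```

```text
6.98 [ 0.644  -0.08    0.1409] [ 5.64 -3.34  0.5 ] r 59.16 ang 1.494 Ft -3.78 Fr 5.35
```

```bash
sed -i 's/\[.585,-.0847\]/[.5858,-.0847]/' st.py
for k in 15 14 13 12 11 10 9 8 7; do echo $k; python3 arc.py $(python3 -c "print($k/10,$k/10-.1)") 3;done
```

```text
15
[[-0.013, 0.001, 0], [-0.026, 0.001, 0], [-0.039, 0.001, 0]]
14
[[-0.013, -0.0, 0], [-0.026, -0.001, 0], [-0.039, -0.002, 0]]
13
[[-0.013, -0.002, 0], [-0.025, -0.004, 0], [-0.038, -0.006, 0]]
12
[[-0.013, -0.003, 0], [-0.025, -0.006, 0], [-0.037, -0.01, 0]]
11
[[-0.012, -0.004, 0], [-0.024, -0.009, 0], [-0.036, -0.014, 0]]
10
[[-0.012, -0.005, 0], [-0.023, -0.011, 0], [-0.035, -0.017, 0]]
9
[[-0.011, -0.007, 0], [-0.022, -0.013, 0], [-0.033, -0.021, 0]]
8
[[-0.01, -0.008, 0], [-0.021, -0.016, 0], [-0.03, -0.024, 0]]
7
[[-0.01, -0.009, 0], [-0.019, -0.018, 0], [-0.028, -0.027, 0]]
```

Call:
{"name": "move_arm", "arguments": {
  "steps": [
    {"offset": [-0.013,0.001,0],"delta_rot": [0,0,0]},
    {"offset": [-0.026,0.001,0],"delta_rot": [0,0,0]},
    {"offset": [-0.039,0.001,0],"delta_rot": [0,0,0]}
  ]
}}

```text
clock: 7.23
position: [0.6441, -0.0824, 0.1409]
ee_rot: [0.706, 0.708, 0.003, 0.0]
ft_force: [5.9, 5.4, 1.6]
grip_width: 0.202
```

```bash
python3 st.py
```

```text
7.23 [ 0.6441 -0.0824  0.1409] [5.9  5.44 1.62] r 58.39 ang 1.453 Ft 5.21 Fr 6.11
```

Call:
{"name": "move_arm", "arguments": {
  "steps": [
    {"offset": [-0.013,0,0],"delta_rot": [0,0,0]},
    {"offset": [-0.026,-0.001,0],"delta_rot": [0,0,0]},
    {"offset": [-0.039,-0.002,0],"delta_rot": [0,0,0]}
  ]
}}

```text
clock: 7.48
position: [0.6441, -0.0873, 0.1409]
ee_rot: [0.706, 0.708, 0.003, 0.0]
ft_force: [7.2, 8.9, 0.4]
grip_width: 0.204
```

```bash
python3 st.py
```

```text
7.48 [ 0.6441 -0.0873  0.1409] [7.22 8.91 0.41] r 58.37 ang 1.37 Ft 9.22 Fr 6.83
```

Call:
{"name": "move_arm", "arguments": {
  "steps": [
    {"offset": [-0.013,-0.002,0],"delta_rot": [0,0,0]},
    {"offset": [-0.025,-0.004,0],"delta_rot": [0,0,0]},
    {"offset": [-0.038,-0.006,0],"delta_rot": [0,0,0]}
  ]
}}

```text
clock: 7.73
position: [0.6436, -0.0921, 0.1409]
ee_rot: [0.705, 0.709, 0.004, 0.0]
ft_force: [8.3, 10.5, -0.4]
grip_width: 0.202
```

```bash
python3 st.py
```

```text
7.73 [ 0.6436 -0.0921  0.1409] [ 8.26 10.51 -0.41] r 58.3 ang 1.287 Ft 11.47 Fr 6.86
```

Call:
{"name": "move_arm", "arguments": {
  "steps": [
    {"offset": [-0.013,-0.003,0],"delta_rot": [0,0,0]},
    {"offset": [-0.025,-0.006,0],"delta_rot": [0,0,0]},
    {"offset": [-0.037,-0.01,0],"delta_rot": [0,0,0]}
  ]
}}

```text
clock: 7.98
position: [0.6427, -0.0973, 0.141]
ee_rot: [0.705, 0.709, 0.004, 0.001]
ft_force: [12.0, 10.0, -2.4]
grip_width: 0.201
```

```bash
python3 st.py
```

```text
7.98 [ 0.6427 -0.0973  0.141 ] [12.04  9.95 -2.42] r 58.26 ang 1.195 Ft 12.33 Fr 9.59
```

Call:
{"name": "move_arm", "arguments": {
  "steps": [
    {"offset": [-0.012,-0.004,0],"delta_rot": [0,0,0]},
    {"offset": [-0.024,-0.009,0],"delta_rot": [0,0,0]},
    {"offset": [-0.036,-0.014,0],"delta_rot": [0,0,0]}
  ]
}}

```text
clock: 8.23
position: [0.641, -0.103, 0.141]
ee_rot: [0.705, 0.709, 0.004, 0.001]
ft_force: [13.6, 7.4, -2.7]
grip_width: 0.202
```

```bash
python3 st.py
```

```text
8.23 [ 0.641 -0.103  0.141] [13.64  7.39 -2.73] r 58.18 ang 1.094 Ft 11.3 Fr 10.63
```

Call:
{"name": "move_arm", "arguments": {
  "steps": [
    {"offset": [-0.012,-0.005,0],"delta_rot": [0,0,0]},
    {"offset": [-0.023,-0.011,0],"delta_rot": [0,0,0]},
    {"offset": [-0.035,-0.017,0],"delta_rot": [0,0,0]}
  ]
}}

```text
clock: 8.48
position: [0.6386, -0.1091, 0.141]
ee_rot: [0.706, 0.709, 0.004, 0.002]
ft_force: [14.8, 5.7, -4.2]
grip_width: 0.198
```

```bash
python3 st.py
```

```text
8.48 [ 0.6386 -0.1091  0.141 ] [14.76  5.67 -4.22] r 58.15 ang 0.98 Ft 11.35 Fr 11.01
```

Call:
{"name": "move_arm", "arguments": {
  "steps": [
    {"offset": [-0.011,-0.007,0],"delta_rot": [0,0,0]},
    {"offset": [-0.022,-0.013,0],"delta_rot": [0,0,0]},
    {"offset": [-0.033,-0.021,0],"delta_rot": [0,0,0]}
  ]
}}

```text
clock: 8.73
position: [0.6351, -0.1154, 0.1409]
ee_rot: [0.706, 0.708, 0.004, 0.002]
ft_force: [13.1, 2.5, -2.7]
grip_width: 0.201
```

```bash
python3 st.py
```

```text
8.73 [ 0.6351 -0.1154  0.1409] [13.06  2.53 -2.7 ] r 58.13 ang 0.857 Ft 9.05 Fr 9.75
```

Call:
{"name": "move_arm", "arguments": {
  "steps": [
    {"offset": [-0.01,-0.008,0],"delta_rot": [0,0,0]},
    {"offset": [-0.021,-0.016,0],"delta_rot": [0,0,0]},
    {"offset": [-0.03,-0.024,0],"delta_rot": [0,0,0]}
  ]
}}

```text
clock: 8.98
position: [0.6308, -0.1214, 0.1409]
ee_rot: [0.706, 0.708, 0.003, 0.002]
ft_force: [9.8, -1.0, -2.4]
grip_width: 0.202
```

```bash
python3 st.py
```

```text
8.98 [ 0.6308 -0.1214  0.1409] [ 9.75 -0.96 -2.37] r 58.08 ang 0.73 Ft 5.41 Fr 8.17
```

Call:
{"name": "move_arm", "arguments": {
  "steps": [
    {"offset": [-0.01,-0.009,0],"delta_rot": [0,0,0]},
    {"offset": [-0.019,-0.018,0],"delta_rot": [0,0,0]},
    {"offset": [-0.028,-0.027,0],"delta_rot": [0,0,0]}
  ]
}}

```text
clock: 9.23
position: [0.6262, -0.1264, 0.1409]
ee_rot: [0.707, 0.707, 0.002, 0.002]
ft_force: [7.6, -1.2, 0.1]
grip_width: 0.201
```

```bash
python3 st.py
```

```text
9.23 [ 0.6262 -0.1264  0.1409] [ 7.58 -1.2   0.08] r 58.08 ang 0.613 Ft 4.6 Fr 6.14
```

```bash
cat > fitb.py <<'E'
import numpy as np
from scipy.optimize import least_squares
c=np.array([.586,-.0847])
A=[(.6112,-.1369,-2.97,-2.34),(.6246,-.128,-1.58,-5.09),(.6286,-.1241,-2.79,-6.55),(.6317,-.1205,-4.52,-8.75),(.6347,-.1164,-5.01,-10.09),(.6374,-.1118,-2.33,-11.89),(.6397,-.1068,.39,-13.04),(.6418,-.101,2.25,-11.6),(.6432,-.0945,5.96,-9.39),(.6441,-.0872,8.1,-4.55),(.644,-.08,5.64,-3.34)]
B=[(.6441,-.0824,5.9,5.44),(.6441,-.0873,7.22,8.91),(.6436,-.0921,8.26,10.51),(.6427,-.0973,12.04,9.95),(.641,-.103,13.64,7.39),(.6386,-.1091,14.76,5.67),(.6351,-.1154,13.06,2.53),(.6308,-.1214,9.75,-.96),(.6262,-.1264,7.58,-1.2)]
def conv(L):
    L=np.array(L); d=L[:,:2]-c; th=np.arctan2(d[:,1],d[:,0]); return th+np.radians(81),-L[:,2]*np.sin(th)+L[:,3]*np.cos(th)
ta,fa=conv(A); tb,fb=conv(B)
print(np.c_[ta,fa].round(3).tolist()); print(np.c_[tb,fb].round(3).tolist())
def model(t,s,p):
    t0,mu,b,k,H,off=p; w=.4; x=(t-t0)/w; inn=abs(x)<1
    h=np.where(inn,H*.5*(1+np.cos(np.pi*np.clip(x,-1,1))),0); dh=np.where(inn,-H*.5*np.pi/w*np.sin(np.pi*np.clip(x,-1,1)),0)
    N=3.3+k*h; 
    # resisting torque in travel dir s: slope s*dh/dtheta measured at the nose
    return -s*(b+mu*N*.1+ -s*N*dh)/.058+off
# sign: as wheel turns ccw by +, nose sees rim profile coordinate decreasing; h(t) directly is nose lift vs wheel angle: rising (dh>0 when t grows) resists ccw
def model(t,s,p):
    t0,mu,b,k,H,off=p; w=.4; x=np.clip((t-t0)/w,-1,1)
    h=H*.5*(1+np.cos(np.pi*x)); dh=-H*.5*np.pi/w*np.sin(np.pi*x)
    N=3.3+k*h
    return -(s*(b+mu*N*.1)+N*dh)/.058+off
r=lambda p:np.r_[model(ta,1,p)-fa,model(tb,-1,p)-fb]
s=least_squares(r,[1.08,.4,.03,2233,.003,0],x_scale=[.1,.1,.01,300,.001,1]); print(s.x,np.sqrt(np.mean(s.fun**2)))
r2=lambda p:r([p[0],.4,.03,2233,.003,p[1]])
s=least_squares(r2,[1.08,0]); print(s.x,np.sqrt(np.mean(s.fun**2)))
E
python3 fitb.py
```

```text
[[0.293, -3.692], [0.571, -4.566], [0.667, -6.703], [0.749, -9.676], [0.837, -11.189], [0.929, -11.604], [1.023, -11.91], [1.13, -10.504], [1.244, -8.249], [1.371, -4.198], [1.495, -3.785]]
[[1.453, 5.202], [1.369, 9.224], [1.286, 11.477], [1.195, 12.325], [1.093, 11.318], [0.979, 11.355], [0.855, 9.069], [0.727, 5.436], [0.61, 4.624]]
[ 1.04591438e+00  3.48136331e+03 -1.14852360e+03  1.27276376e-01
  8.90137872e-03  3.43162158e-01] 1.1438062624998178
[1.05391026 0.02207635] 4.01151352337775
```

```bash
python3 arc.py .6 1.12 13; python3 arc.py 1.12 1.05 2
```

```text
[[0.011, 0.011, 0], [0.022, 0.022, 0], [0.034, 0.032, 0], [0.046, 0.041, 0], [0.058, 0.051, 0], [0.071, 0.059, 0], [0.084, 0.067, 0], [0.098, 0.075, 0], [0.112, 0.082, 0], [0.126, 0.088, 0], [0.14, 0.094, 0], [0.154, 0.1, 0], [0.169, 0.105, 0]]
[[-0.013, -0.004, 0], [-0.026, -0.009, 0]]
```

Call:
{"name": "move_arm", "arguments": {
  "steps": [
    {"offset": [0.011,0.011,0],"delta_rot": [0,0,0]},
    {"offset": [0.022,0.022,0],"delta_rot": [0,0,0]},
    {"offset": [0.034,0.032,0],"delta_rot": [0,0,0]},
    {"offset": [0.046,0.041,0],"delta_rot": [0,0,0]},
    {"offset": [0.058,0.051,0],"delta_rot": [0,0,0]},
    {"offset": [0.071,0.059,0],"delta_rot": [0,0,0]},
    {"offset": [0.084,0.067,0],"delta_rot": [0,0,0]},
    {"offset": [0.098,0.075,0],"delta_rot": [0,0,0]},
    {"offset": [0.112,0.082,0],"delta_rot": [0,0,0]},
    {"offset": [0.126,0.088,0],"delta_rot": [0,0,0]},
    {"offset": [0.14,0.094,0],"delta_rot": [0,0,0]},
    {"offset": [0.154,0.1,0],"delta_rot": [0,0,0]},
    {"offset": [0.169,0.105,0],"delta_rot": [0,0,0]},
    {"offset": [0.169,0.105,0],"delta_rot": [0,0,0]}
  ]
}}

```text
clock: 10.4
position: [0.6406, -0.1044, 0.1408]
ee_rot: [0.708, 0.706, -0.0, 0.002]
ft_force: [3.4, -8.7, 1.7]
grip_width: 0.204
```

```bash
sed -i 's/\[.5858,-.0847\]/[.586,-.0847]/' st.py; python3 st.py
```

```text
10.4 [ 0.6406 -0.1044  0.1408] [ 3.38 -8.7   1.74] r 58.08 ang 1.067 Ft -7.03 Fr 6.13
```

Call:
{"name": "move_arm", "arguments": {
  "steps": [
    {"offset": [-0.01,0.002,0],"delta_rot": [0,0,0]},
    {"offset": [-0.021,0.003,0],"delta_rot": [0,0,0]},
    {"offset": [-0.021,0.003,0],"delta_rot": [0,0,0]},
    {"offset": [-0.021,0.003,0],"delta_rot": [0,0,0]}
  ]
}}

```text
clock: 10.73
position: [0.6409, -0.1041, 0.1408]
ee_rot: [0.707, 0.707, 0.001, 0.0]
ft_force: [0.3, -1.9, 5.4]
grip_width: 0.199
```

```bash
python3 st.py
```

```text
10.73 [ 0.6409 -0.1041  0.1408] [ 0.31 -1.89  5.37] r 58.21 ang 1.073 Ft -1.67 Fr 0.92
```

Call:
{"name": "move_arm", "arguments": {
  "steps": [
    {"offset": [-0.01,-0.004,0],"delta_rot": [0,0,0]},
    {"offset": [-0.02,-0.007,0],"delta_rot": [0,0,0]},
    {"offset": [-0.029,-0.01,0],"delta_rot": [0,0,0]},
    {"offset": [-0.029,-0.01,0],"delta_rot": [0,0,0]}
  ]
}}

```text
clock: 11.07
position: [0.6405, -0.1049, 0.1409]
ee_rot: [0.706, 0.708, 0.003, -0.0]
ft_force: [7.4, 7.9, 1.7]
grip_width: 0.198
```

```bash
python3 st.py
```

```text
11.07 [ 0.6405 -0.1049  0.1409] [7.42 7.86 1.7 ] r 58.15 ang 1.06 Ft 9.94 Fr 4.24
```

Call:
{"name": "move_arm", "arguments": {
  "steps": [
    {"offset": [-0.01,-0.003,0],"delta_rot": [0,0,0]},
    {"offset": [-0.01,-0.003,0],"delta_rot": [0,0,0]}
  ]
}}

```text
clock: 11.23
position: [0.64, -0.1062, 0.1408]
ee_rot: [0.706, 0.709, 0.003, -0.0]
ft_force: [6.1, 8.6, 2.9]
grip_width: 0.204
```

```bash
python3 st.py
```

```text
11.23 [ 0.64   -0.1062  0.1408] [6.14 8.6  2.87] r 58.16 ang 1.035 Ft 10.26 Fr 2.54
```

Good (1.035, target about 1.04). Relax the tangential load, then open.

Call:
{"name": "move_arm", "arguments": {
  "steps": [
    {"offset": [0.013,0.006,0],"delta_rot": [0,0,0]},
    {"offset": [0.026,0.013,0],"delta_rot": [0,0,0]},
    {"offset": [0.026,0.013,0],"delta_rot": [0,0,0]},
    {"offset": [0.026,0.013,0],"delta_rot": [0,0,0]}
  ]
}}

```text
clock: 11.57
position: [0.6402, -0.1061, 0.1408]
ee_rot: [0.707, 0.707, 0.0, -0.0]
ft_force: [-1.7, 0.2, 7.4]
grip_width: 0.203
```

```bash
python3 st.py
```

```text
11.57 [ 0.6402 -0.1061  0.1408] [-1.71  0.22  7.36] r 58.26 ang 1.038 Ft -0.43 Fr -1.67
```

Call:
{"name": "move_arm", "arguments": {
  "steps": [
    {"offset": [0,0,0],"delta_rot": [0,0,0]},
    {"offset": [0,0,0],"delta_rot": [0,0,0]},
    {"offset": [0,0,0],"delta_rot": [0,0,0]},
    {"offset": [0,0,-0.1],"delta_rot": [0,0,0]},
    {"offset": [0,0,-0.3],"delta_rot": [0,0,0]},
    {"offset": [0,0,-0.5],"delta_rot": [0,0,0]},
    {"offset": [0.2,-0.1,-0.7],"delta_rot": [0,0,0]},
    {"offset": [0.3,-0.25,-0.8],"delta_rot": [0,0,0]},
    {"offset": [0.3,-0.3,-0.8],"delta_rot": [0,0,0]},
    {"offset": [0.3,-0.3,-0.8],"delta_rot": [0,0,0]},
    {"offset": [0.3,-0.3,-0.8],"delta_rot": [0,0,0]}
  ],
  "hand": -0.4
}}

```text
clock: 12.48
position: [0.5948, -0.0622, 0.26]
ee_rot: [0.707, 0.707, -0.0, 0.0]
ft_force: [1.0, -0.2, 0.4]
grip_width: 0.3
```

Run:
```python
from rimres import *
o=manip.get_obs();print(o['clock'],o['position'],np.round(o['joint_velocities'],3))
_=K('wrist'); np.save('wcam2.npy',_[3]); im=save('wrist','wrist2.png'); save('scene','s2.png')
c,R,res=fit('wrist',im,np.array([.586,-.085]))
print(c,R)
for i in range(0,360,6): print(i,np.round(res[i],1),end=' | ')
for l in ['knob','nose','pointer']:
    r=place_of('wrist',l); print(l,[(np.round(a['uv'],1),round(a['p'],2)) for a in r[:3]])
    if r: print(onz('wrist',r[0]['uv'],{'knob':.125,'nose':.11,'pointer':.11}[l]))
cv2.imwrite('pics/w4.png',im[:,:,::-1])
```

```text
12.4833 [ 0.59477418 -0.0621922   0.25996282] [ 0.008  0.032  0.008 -0.009 -0.    -0.003 -0.002]
[ 0.58520965 -0.08737729] 0.09952762323601079
0 -0.3 | 6 -0.3 | 12 0.2 | 18 -0.0 | 24 0.2 | 30 -0.0 | 36 0.2 | 42 -0.0 | 48 0.2 | 54 -0.0 | 60 0.2 | 66 0.2 | 72 0.2 | 78 0.2 | 84 -0.0 | 90 0.2 | 96 -0.0 | 102 0.2 | 108 -0.3 | 114 0.2 | 120 -0.0 | 126 -0.0 | 132 -0.0 | 138 -0.0 | 144 -0.3 | 150 -0.0 | 156 -0.0 | 162 -0.3 | 168 -0.0 | 174 -0.3 | 180 -0.0 | 186 -0.5 | 192 -0.0 | 198 -0.5 | 204 -0.0 | 210 -0.3 | 216 0.5 | 222 0.7 | 228 1.2 | 234 nan | 240 nan | 246 nan | 252 nan | 258 5.0 | 264 2.2 | 270 0.7 | 276 -0.0 | 282 0.7 | 288 0.5 | 294 nan | 300 nan | 306 nan | 312 nan | 318 -0.3 | 324 -0.5 | 330 -0.5 | 336 -0.5 | 342 -0.5 | 348 -0.3 | 354 -0.5 | knob [(array([362.2, 241.9]), 0.94), (array([311.9, 188.7]), 0.26)]
[ 0.6369872  -0.10732621  0.125     ]
nose []
pointer []
```

View pics/wrist2.png

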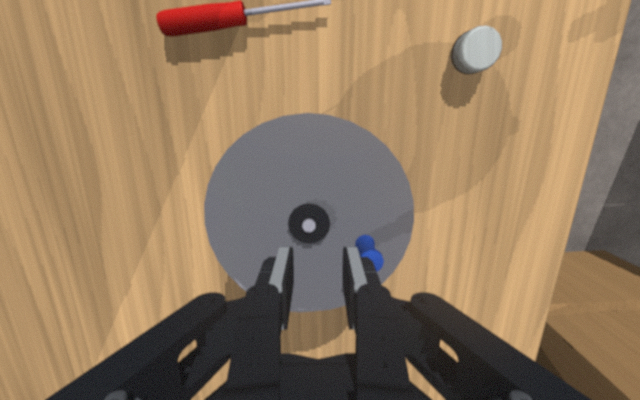

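Run:
```python
import h; from rimres import *
import rimres
f,cx,cy,_=K('wrist')
T1=np.load('wcam1.npy'); rimres._p['wrist']=(f,cx,cy,T1)
def oz(T,uv,z):
    d=T[:3,:3]@np.array([(uv[0]-cx)/f,(uv[1]-cy)/f,1]); return T[:3,3]+d*(z-T[2,3])/d[2]
im=cv2.imread('pics/wrist1.png')[:,:,::-1]
c,R,res=fit('wrist',im,np.array([.586,-.086]))
print(c)
x=np.arange(155,220); 
def bump(res,a,b):
    x=np.arange(a,b); y=res[a:b]; ok=~np.isnan(y)
    g=lambda p:np.where(abs(x-p[0])<23,p[1]*.5*(1+np.cos(np.pi*(x-p[0])/23)),0)+p[2]-y
    s=least_squares(lambda p:g(p)[ok],[(a+b)/2,3,0],loss='soft_l1',f_scale=.3,diff_step=1e-3);return s.x
print(bump(res,140,235))
# orange blob
hsv=cv2.cvtColor(im,cv2.COLOR_RGB2HSV); m=(hsv[:,:,0]<14)&(hsv[:,:,1]>190)&(hsv[:,:,2]>120); m[:290]=0;m[345:]=0;m[:,:245]=0;m[:,280:]=0
ys,xs=np.nonzero(m);P=np.array([oz(T1,(a,b),.115)[:2] for a,b in zip(xs,ys)]);mm=P.mean(0);print(len(xs),mm)
u,s,v=np.linalg.svd(P-mm);print('axis dir',np.degrees(np.arctan2(v[0,1],v[0,0])),'from c',np.degrees(np.arctan2(*(mm-c)[::-1])))
# scene img
for n,fn in [('scene','s1.png'),('scene','s2.png')]:
    r=place_of('scene','pointer'); print([(a['uv'],a['p']) for a in r[:2]])
    hsv=cv2.cvtColor(cv2.imread('pics/s2.png'),cv2.COLOR_BGR2HSV);m=(hsv[:,:,0]<14)&(hsv[:,:,1]>190)&(hsv[:,:,2]>120);m[:,:160]=0;m[:,190:]=0;m[:275]=0;m[305:]=0
    ys,xs=np.nonzero(m);q=onz('scene',(xs.mean(),ys.mean()),.112);print(xs.mean(),ys.mean(),q); break
a=cv2.imread('pics/s2.png'); cv2.imwrite('pics/s2c.png',cv2.resize(a[200:350,140:340],None,fx=4,fy=4,interpolation=2))
```

```text
[ 0.58481383 -0.08732632]
[ 1.86105918e+02  2.48508494e+00 -1.46301342e-01]
258 [ 0.53310446 -0.22098393]
axis dir -109.75680016947749 from c -111.15042574943875
[([204.4, 280.3], 0.88)]
170.5 291.77777777777777 [ 0.53790037 -0.22789557  0.112     ]
```

View pics/s2c.png

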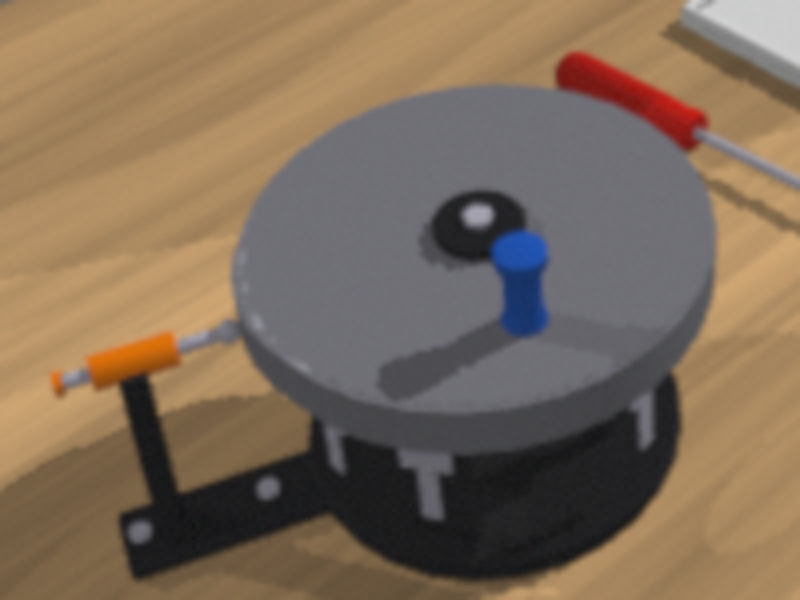

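Run:
```python
from h import *
print(onz('scene',(354,199.5),.01),onz('side',(321,296.8),.01),onz('scene',(352.4,200.7),.006),onz('side',(322.7,296.7),.006))
```

```text
[0.49378821 0.28034648 0.01      ] [0.49246561 0.2844763  0.01      ] [0.49080389 0.27815493 0.006     ] [0.49212296 0.27878852 0.006     ]
```

Call:
{"name": "move_arm", "arguments": {
  "steps": [
    {"offset": [0.25,-0.08,0],"delta_rot": [0,0,0]},
    {"offset": [0.5,-0.16,0],"delta_rot": [0,0,0]},
    {"offset": [0.75,-0.24,0],"delta_rot": [0,0,0]},
    {"offset": [1.0,-0.34,0],"delta_rot": [0,0,0]}
  ],
  "hand": 0.1
}}

```text
clock: 13.12
position: [0.5436, 0.0895, 0.2599]
ee_rot: [0.707, 0.707, -0.0, -0.0]
ft_force: [1.3, 0.9, 0.7]
grip_width: 0.548
```

Call:
{"name": "move_arm", "arguments": {
  "steps": [
    {"offset": [0.25,-0.08,0],"delta_rot": [0,0,0]},
    {"offset": [0.5,-0.16,0],"delta_rot": [0,0,0]},
    {"offset": [0.75,-0.24,0],"delta_rot": [0,0,0]},
    {"offset": [1.0,-0.34,0],"delta_rot": [0,0,0]},
    {"offset": [1.0,-0.34,0],"delta_rot": [0,0,0]},
    {"offset": [1.0,-0.34,0],"delta_rot": [0,0,0]},
    {"offset": [1.0,-0.34,0],"delta_rot": [0,0,0]},
    {"offset": [1.0,-0.34,0],"delta_rot": [0,0,0]}
  ]
}}

```text
clock: 13.78
position: [0.4938, 0.2367, 0.2601]
ee_rot: [0.708, 0.706, -0.0, 0.0]
ft_force: [0.2, -0.7, -0.7]
grip_width: 0.553
```

Run:
```python
from h import *
o=manip.get_obs();print(o['clock'],o['position'],np.round(o['joint_velocities'],3),np.round(o['joint_pos'],2))
np.save('wcam3.npy',K('wrist')[3]); im=save('wrist','wrist3.png')
r=place_of('wrist','fob'); print([(np.round(a['uv'],1),round(a['p'],2),onz('wrist',a['uv'],.006).round(4)) for a in r[:4]])
```

```text
13.7833 [0.49380399 0.23674221 0.26006594] [ 0.007 -0.003  0.    -0.001 -0.002  0.001 -0.001] [-0.31  0.16 -0.25  1.63  0.04  1.36 -0.57]
[(array([316.9, 135.3]), 0.83, array([0.492, 0.284, 0.006])), (array([201.8,  98.9]), 0.82, array([0.3522, 0.3278, 0.006 ]))]
```

View pics/wrist3.png

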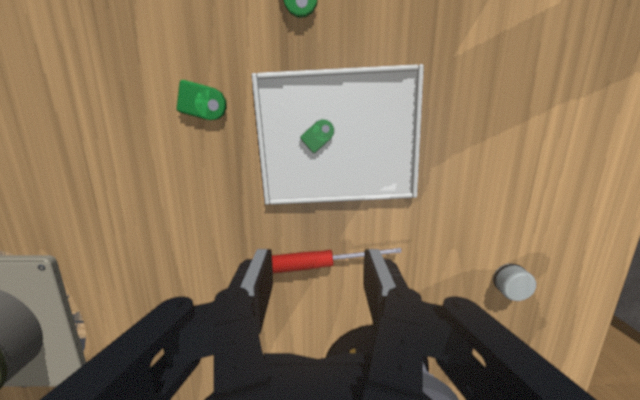

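```bash
cat > fobm.py <<'E'
from h import *
def fob(im,box,z,n='wrist'):
    hsv=cv2.cvtColor(im,cv2.COLOR_RGB2HSV); m=(hsv[:,:,0]>48)&(hsv[:,:,0]<90)&(hsv[:,:,1]>130)
    m2=np.zeros_like(m); x0,y0,x1,y1=box; m2[y0:y1,x0:x1]=m[y0:y1,x0:x1]
    m2=cv2.morphologyEx(m2.astype(np.uint8),cv2.MORPH_CLOSE,np.ones((7,7)))
    ys,xs=np.nonzero(m2); P=np.array([onz(n,(a,b),z)[:2] for a,b in zip(xs,ys)])*1000
    rect=cv2.minAreaRect(P.astype(np.float32)); mm=P.mean(0); u,s,v=np.linalg.svd(P-mm)
    return len(xs),rect,mm,np.degrees(np.arctan2(v[0,1],v[0,0])),P
E
python3 - <<'E'
from fobm import *
im=cv2.imread('pics/wrist3.png')[:,:,::-1]
n,rect,mm,a,P=fob(im,(290,105,350,165),.012); print(n,rect,mm,a)
# ring (grey) position
cv2.imwrite('pics/f1.png',cv2.resize(im[100:170,280:360,::-1],None,fx=7,fy=7,interpolation=2))
E
```

```text
7 ((490.8005065917969, 293.6101989746094), (7.000218391418457, 1.640761137008667), 62.43672561645508) [490.57900841 293.44002348] -114.41580332520977
```

View pics/f1.png

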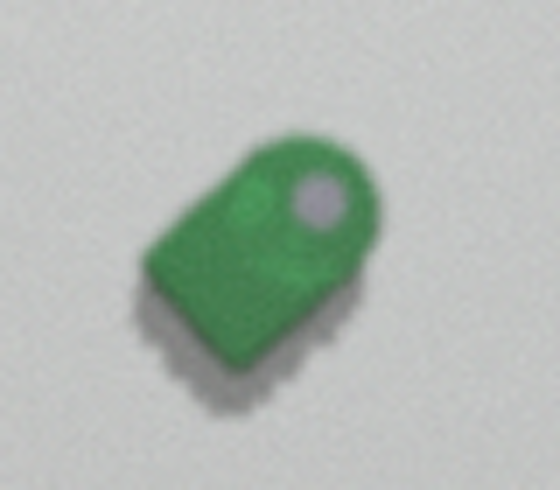

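```bash
sed -i 's/>130)/>75)/' fobm.py
python3 - <<'E'
from fobm import *
im=cv2.imread('pics/wrist3.png')[:,:,::-1]
n,rect,mm,a,P=fob(im,(290,105,350,165),.013); print(n,rect,mm,a)
n,rect,mm,a,P=fob(cv2.imread('pics/side0.png')[:,:,::-1],(300,280,345,312),.011,'side'); print(n,rect,mm,a)
print(onz('wrist',(280+320/7,100+202/7),.015),onz('wrist',(280+195/7,100+310/7),.015))
E
```

```text
626 ((493.7547607421875, 285.857666015625), (39.40351486206055, 25.579172134399414), 41.26587677001953) [492.93453187 285.33334009] -138.1378997135502
235 ((495.8019714355469, 281.7409362792969), (40.516639709472656, 30.67940330505371), 42.500267028808594) [495.27103104 281.62725717] -134.46972694795667
[0.50281432 0.29237483 0.015     ] [0.48075339 0.27386112 0.015     ]
```

Call:
{"name": "move_arm", "arguments": {
  "steps": [
    {"offset": [0.1,0,0.1],"delta_rot": [0,0,0.078]},
    {"offset": [0.2,0,0.25],"delta_rot": [0,0,0.156]},
    {"offset": [0.32,0,0.4],"delta_rot": [0,0,0.234]},
    {"offset": [0.32,0,0.6],"delta_rot": [0,0,0.312]},
    {"offset": [0.32,0,0.8],"delta_rot": [0,0,0.39]},
    {"offset": [0.32,0,0.95],"delta_rot": [0,0,0.468]},
    {"offset": [0.32,0,1.0],"delta_rot": [0,0,0.539]},
    {"offset": [0.32,0,1.0],"delta_rot": [0,0,0.539]},
    {"offset": [0.32,0,1.0],"delta_rot": [0,0,0.539]},
    {"offset": [0.32,0,1.0],"delta_rot": [0,0,0.539]}
  ]
}}

```text
clock: 14.72
position: [0.4939, 0.2862, 0.1115]
ee_rot: [0.935, 0.356, 0.001, -0.0]
ft_force: [0.1, -0.4, -0.3]
grip_width: 0.553
```

Run:
```python
from h import *
from scipy.spatial.transform import Rotation as R
o=manip.get_obs();print(o['clock'],o['position'],np.round(o['joint_velocities'],3),np.round(o['joint_pos'],2)); print(R.from_quat(o['ee_rot']).as_matrix().round(3))
im=save('wrist','wrist4.png')
print(proj('wrist',[.494,.2845,.015]))
```

```text
14.7167 [0.49389107 0.28619145 0.11146945] [ 0.001 -0.009 -0.004 -0.003  0.002 -0.002 -0.011] [-0.45  0.33 -0.18  1.75  0.07  1.07 -1.5 ]
[[ 0.747  0.665  0.002]
 [ 0.665 -0.747  0.001]
 [ 0.002  0.    -1.   ]]
[320.84643926 210.76483096]
```

View pics/wrist4.png

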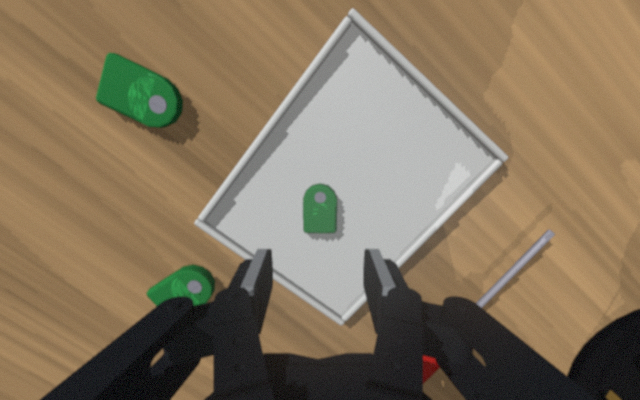

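Call:
{"name": "move_arm", "arguments": {
  "steps": [
    {"offset": [-0.008,0.008,0.2],"delta_rot": [0,0,0]},
    {"offset": [-0.008,0.008,0.4],"delta_rot": [0,0,0]},
    {"offset": [-0.008,0.008,0.55],"delta_rot": [0,0,0]},
    {"offset": [-0.008,0.008,0.63],"delta_rot": [0,0,0]},
    {"offset": [-0.008,0.008,0.63],"delta_rot": [0,0,0]},
    {"offset": [-0.008,0.008,0.63],"delta_rot": [0,0,0]}
  ]
}}

```text
clock: 15.27
position: [0.4934, 0.2848, 0.0167]
ee_rot: [0.935, 0.355, 0.0, -0.0]
ft_force: [-0.7, -0.4, 0.3]
grip_width: 0.551
```

Call:
{"name": "move_arm", "arguments": {
  "steps": [
    {"offset": [0,0,0],"delta_rot": [0,0,0]},
    {"offset": [0,0,0],"delta_rot": [0,0,0]},
    {"offset": [0,0,0],"delta_rot": [0,0,0]},
    {"offset": [0,0,0],"delta_rot": [0,0,0]},
    {"offset": [0,0,0],"delta_rot": [0,0,0]},
    {"offset": [0,0,0],"delta_rot": [0,0,0]}
  ],
  "hand": -1,
  "squeeze": 22
}}

```text
clock: 15.77
position: [0.4941, 0.2853, 0.0178]
ee_rot: [0.935, 0.354, 0.002, -0.0]
ft_force: [-0.5, 0.2, 7.9]
grip_width: 0.318
```

Call:
{"name": "move_arm", "arguments": {
  "steps": [
    {"offset": [0,0,-0.1],"delta_rot": [0,0,0]},
    {"offset": [0,0,-0.3],"delta_rot": [0,0,0]},
    {"offset": [0,0,-0.5],"delta_rot": [0,0,0]},
    {"offset": [0,0,-0.75],"delta_rot": [0,0,0]},
    {"offset": [0,0,-1.0],"delta_rot": [0,0,0]},
    {"offset": [0,0,-1.0],"delta_rot": [0,0,0]}
  ]
}}

```text
clock: 16.27
position: [0.4961, 0.2867, 0.1748]
ee_rot: [0.935, 0.354, 0.006, -0.001]
ft_force: [1.8, 0.5, 0.5]
grip_width: 0.318
```

Run:
```python
from h import *
from scipy.spatial.transform import Rotation as R
o=manip.get_obs();print(o['clock'],o['position'],o['grip_width'],o['ft_force'].round(2)); M=R.from_quat(o['ee_rot']).as_matrix(); print(M.round(3))
t=np.radians(250); T=np.array([.586,-.0847])+.081*np.array([np.cos(t),np.sin(t)]); print(T)
d=np.r_[T,.24]-o['position']; print('world d',d,'units',M.T@d/.15)
save('side','d1.png'); a=cv2.imread('pics/d1.png'); cv2.imwrite('pics/d1c.png',cv2.resize(a[150:350,230:430],None,fx=3,fy=3,interpolation=2))
```

```text
16.2667 [0.4961059  0.2867198  0.17475851] 0.31806592951074664 [1.81 0.53 0.55]
[[ 0.749  0.663  0.011]
 [ 0.663 -0.749  0.007]
 [ 0.013  0.002 -1.   ]]
[ 0.55829637 -0.1608151 ]
world d [ 0.06219047 -0.4475349   0.06524149] units [-1.66066051  2.51042478 -0.45023512]
```

View pics/d1c.png

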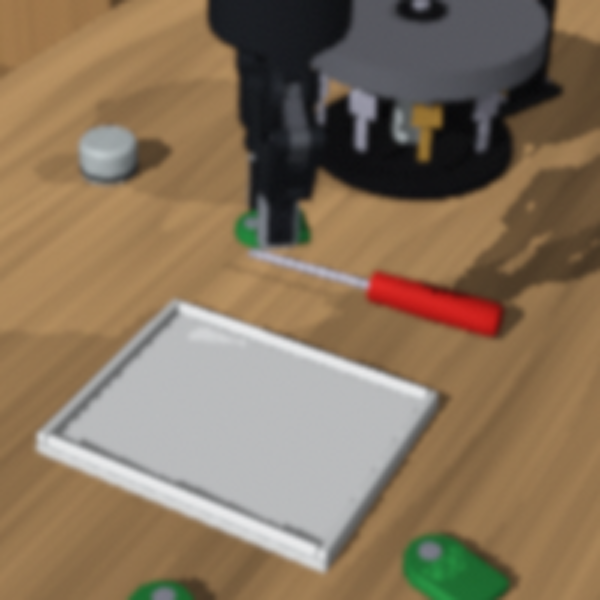

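Call:
{"name": "move_arm", "arguments": {
  "steps": [
    {"offset": [-0.1,0.15,-0.2],"delta_rot": [0,0,0]},
    {"offset": [-0.24,0.36,-0.35],"delta_rot": [0,0,0]},
    {"offset": [-0.38,0.58,-0.42],"delta_rot": [0,0,0]},
    {"offset": [-0.52,0.79,-0.45],"delta_rot": [0,0,0]},
    {"offset": [-0.66,1.0,-0.45],"delta_rot": [0,0,0]}
  ]
}}

```text
clock: 16.73
position: [0.5186, 0.1047, 0.2347]
ee_rot: [0.935, 0.354, 0.001, 0.0]
ft_force: [1.1, -1.0, -0.6]
grip_width: 0.319
```

Call:
{"name": "move_arm", "arguments": {
  "steps": [
    {"offset": [-0.14,0.21,0],"delta_rot": [0,0,0]},
    {"offset": [-0.28,0.42,0],"delta_rot": [0,0,0.07]},
    {"offset": [-0.42,0.64,0],"delta_rot": [0,0,0.14]},
    {"offset": [-0.55,0.83,0],"delta_rot": [0,0,0.21]},
    {"offset": [-0.66,1.0,0],"delta_rot": [0,0,0.28]},
    {"offset": [-0.66,1.0,0],"delta_rot": [0,0,0.35]},
    {"offset": [-0.66,1.0,0],"delta_rot": [0,0,0.42]},
    {"offset": [-0.66,1.0,0],"delta_rot": [0,0,0.49]},
    {"offset": [-0.66,1.0,0],"delta_rot": [0,0,0.56]},
    {"offset": [-0.66,1.0,0],"delta_rot": [0,0,0.63]},
    {"offset": [-0.66,1.0,0],"delta_rot": [0,0,0.683]},
    {"offset": [-0.66,1.0,0],"delta_rot": [0,0,0.683]},
    {"offset": [-0.66,1.0,0],"delta_rot": [0,0,0.683]},
    {"offset": [-0.66,1.0,0],"delta_rot": [0,0,0.683]}
  ]
}}

```text
clock: 17.9
position: [0.5432, -0.0713, 0.2331]
ee_rot: [0.985, -0.172, -0.0, -0.0]
ft_force: [0.7, -0.9, 0.9]
grip_width: 0.316
```

```bash
cat > tgt.py <<'E'
from h import *
import sys
from scipy.spatial.transform import Rotation as R
o=manip.get_obs();print(o['clock'],o['position'].round(4),o['grip_width'],o['ft_force'].round(2)); M=R.from_quat(o['ee_rot']).as_matrix(); print(M.round(3))
print('tool y angle',np.degrees(np.arctan2(M[1,1],M[0,1])))
rr=float(sys.argv[1]);z=float(sys.argv[2])
t=np.radians(250); T=np.array([.586,-.0847])+rr*np.array([np.cos(t),np.sin(t)]); print(T)
d=np.r_[T,z]-o['position']; print('world d',d.round(4),'units',(M.T@d/.15).round(3))
E
python3 tgt.py .081 .24; python3 -c "
from h import *
save('wrist','wrist5.png');save('scene','s5.png')"
```

```text
17.9 [ 0.5432 -0.0713  0.2331] 0.31575786027607783 [ 0.75 -0.86  0.88]
[[ 0.941 -0.339 -0.   ]
 [-0.339 -0.941  0.   ]
 [-0.     0.    -1.   ]]
tool y angle -109.80307313826935
[ 0.55829637 -0.1608151 ]
world d [ 0.0151 -0.0895  0.0069] units [ 0.297  0.527 -0.046]
```

View pics/wrist5.png

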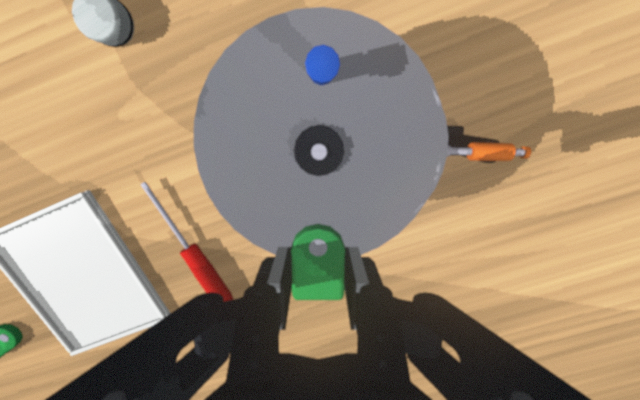

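Run:
```python
from rimres import *
im=cv2.imread('pics/wrist5.png')[:,:,::-1]
c,R,res=fit('wrist',im,np.array([.586,-.086]))
print(c,R)
for i in range(204,300,2): print(i,np.round(res[i],1),end=' | ')
hsv=cv2.cvtColor(im,cv2.COLOR_RGB2HSV); m=(hsv[:,:,0]<14)&(hsv[:,:,1]>190)&(hsv[:,:,2]>120); m[:140]=0;m[165:]=0;m[:,:465]=0;m[:,535:]=0
ys,xs=np.nonzero(m);P=np.array([onz('wrist',(a,b),.112)[:2] for a,b in zip(xs,ys)]);mm=P.mean(0)
u,s,v=np.linalg.svd(P-mm);print('\nptr axis',np.degrees(np.arctan2(v[0,1],v[0,0])),'from c',np.degrees(np.arctan2(*(mm-c)[::-1])),mm)
x=np.r_[200:248,256:300]; y=res[x]; ok=~np.isnan(y)&(abs(y)<4)
g=lambda p:np.where(abs(x-p[0])<23,p[1]*.5*(1+np.cos(np.pi*(x-p[0])/23)),0)+p[2]-y
for s0 in (240,250): print(least_squares(lambda p:g(p)[ok],[s0,3,0],loss='soft_l1',f_scale=.3,diff_step=1e-3).x)
print(onz('wrist',(322,62),.165),[a['uv'] for a in place_of('wrist','knob')])
cv2.imwrite('pics/w5c.png',cv2.resize(im[60:240,380:540,::-1],None,fx=3.3,fy=3.3,interpolation=2))
```

```text
[ 0.58539512 -0.08711278] 0.0998212554713874
204 -0.1 | 206 -0.3 | 208 -0.6 | 210 -0.6 | 212 -0.3 | 214 -0.3 | 216 -0.3 | 218 -0.3 | 220 -0.3 | 222 -0.3 | 224 -0.1 | 226 0.2 | 228 0.9 | 230 1.4 | 232 1.9 | 234 2.4 | 236 2.4 | 238 2.7 | 240 3.2 | 242 2.9 | 244 3.2 | 246 3.2 | 248 9.4 | 250 nan | 252 17.9 | 254 nan | 256 15.7 | 258 14.7 | 260 9.4 | 262 2.2 | 264 1.9 | 266 1.4 | 268 0.7 | 270 0.4 | 272 0.4 | 274 0.2 | 276 -0.1 | 278 -0.1 | 280 0.2 | 282 0.4 | 284 0.2 | 286 -0.1 | 288 -0.1 | 290 0.2 | 292 0.4 | 294 0.4 | 296 0.2 | 298 -0.1 | 
ptr axis 69.45309549472834 from c -110.49434520887658 [ 0.53425094 -0.22394527]
[2.43775189e+02 3.27592110e+00 2.07810625e-02]
[2.50247459e+02 4.43462098e+00 5.19981547e-02]
[ 0.6398806  -0.10869507  0.165     ] [[319.8, 72.0], [84.6, 274.1]]
```

View pics/w5c.png

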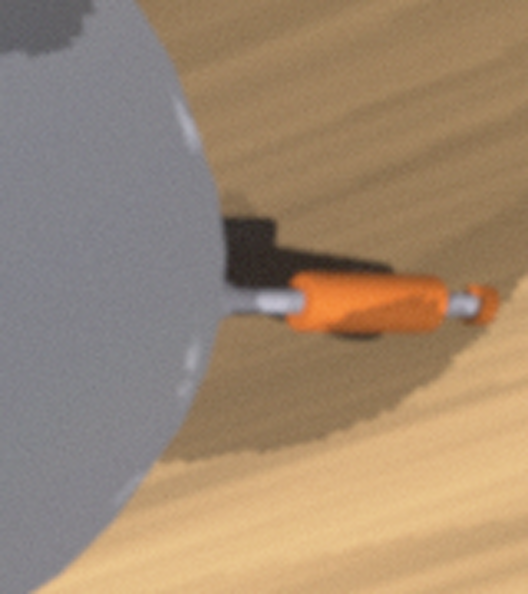

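Call:
{"name": "move_arm", "arguments": {
  "steps": [
    {"offset": [0.1,0.18,0],"delta_rot": [0,0,0]},
    {"offset": [0.2,0.36,0],"delta_rot": [0,0,0]},
    {"offset": [0.29,0.52,0.1],"delta_rot": [0,0,0]},
    {"offset": [0.297,0.527,0.25],"delta_rot": [0,0,0]},
    {"offset": [0.297,0.527,0.4],"delta_rot": [0,0,0]},
    {"offset": [0.297,0.527,0.52],"delta_rot": [0,0,0]},
    {"offset": [0.297,0.527,0.52],"delta_rot": [0,0,0]},
    {"offset": [0.297,0.527,0.52],"delta_rot": [0,0,0]},
    {"offset": [0.297,0.527,0.52],"delta_rot": [0,0,0]}
  ]
}}

```text
clock: 18.8
position: [0.5589, -0.161, 0.1567]
ee_rot: [0.985, -0.173, 0.001, -0.0]
ft_force: [0.7, -0.0, 0.2]
grip_width: 0.319
```

```bash
python3 tgt.py .081 .138; python3 -c "
from h import *
save('wrist','wrist6.png');save('scene','s6.png')
a=cv2.imread('pics/s6.png'); cv2.imwrite('pics/s6c.png',cv2.resize(a[180:350,140:340],None,fx=3.5,fy=3.5,interpolation=2))"
```

```text
18.8 [ 0.5589 -0.161   0.1567] 0.3188926034730858 [ 0.66 -0.    0.15]
[[ 0.94  -0.341  0.002]
 [-0.341 -0.94  -0.   ]
 [ 0.002 -0.    -1.   ]]
tool y angle -109.94784187604782
[ 0.55829637 -0.1608151 ]
world d [-0.0006  0.0001 -0.0187] units [-0.004  0.     0.124]
```

View pics/s6c.png

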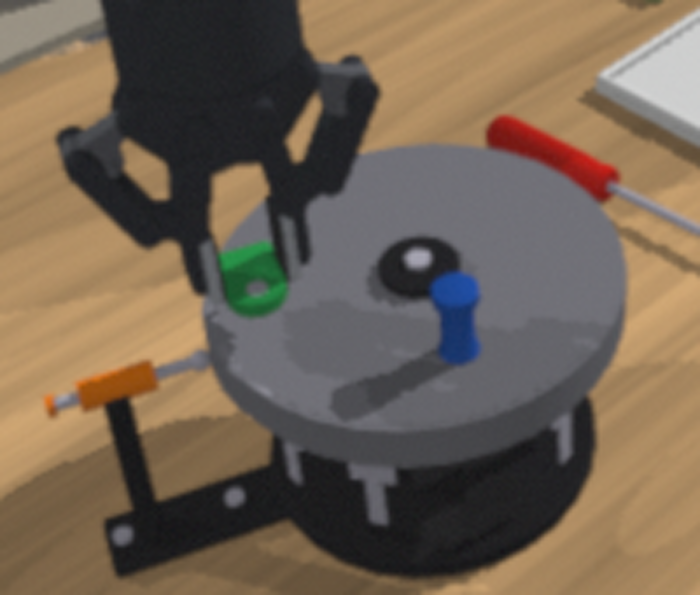

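View pics/wrist6.png

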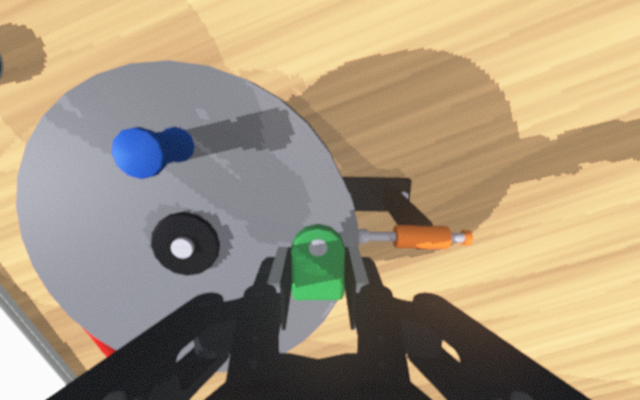

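Run:
```python
from fobm import *
im=cv2.imread('pics/wrist6.png')[:,:,::-1]
n,rect,mm,a,P=fob(im,(285,220,350,305),.154); print(n,rect,mm,a)
box=cv2.boxPoints(rect); print(box)
c=np.array([585.8,-85.3])
for u in [(0,0)]: 
    d=np.array(rect[0])-c; print(np.hypot(*d),np.degrees(np.arctan2(d[1],d[0])))
```

```text
Traceback (most recent call last):
  File "fobm.py", line 6, in fob
    ys,xs=np.nonzero(m2); P=np.array([onz(n,(a,b),z)[:2] for a,b in zip(xs,ys)])*1000
                                      ~~~^^^^^^^^^^^
  File "h.py", line 8, in onz
    o,d=ray(n,uv); return o+d*(z-o[2])/d[2]
        ~~~^^^^^^
  File "h.py", line 6, in ray
    f,cx,cy,T=K(n); d=T[:3,:3]@np.array([(uv[0]-cx)/f,(uv[1]-cy)/f,1]); return T[:3,3],d
              ~^^^
  File "h.py", line 4, in K
    p=camera_params(n); f=200/np.tan(np.radians(p['fovy'])/2); return f,p['cx'],p['cy'],np.array(p['world_from_camera'])
ValueError: time passes only in moves, steps and waits
```

Run:
```python
s=open('h.py').read()
s=s.replace("def K(n):\n","_c={}\ndef K(n):\n    if n not in _c: _c[n]=K0(n)\n    return _c[n]\ndef K0(n):\n")
open('h.py','w').write(s)
```

Call:
{"name": "move_arm", "arguments": {
  "steps": [
    {"offset": [-0.004,0,0.03],"delta_rot": [0,0,0]},
    {"offset": [-0.004,0,0.06],"delta_rot": [0,0,0]},
    {"offset": [-0.004,0,0.08],"delta_rot": [0,0,0]},
    {"offset": [-0.004,0,0.095],"delta_rot": [0,0,0]},
    {"offset": [-0.004,0,0.095],"delta_rot": [0,0,0]}
  ]
}}

```text
clock: 19.32
position: [0.5573, -0.1606, 0.1404]
ee_rot: [0.985, -0.173, -0.0, -0.0]
ft_force: [0.9, -0.5, -0.1]
grip_width: 0.319
```

```bash
python3 tgt.py .081 .138
python3 - <<'E'
from fobm import *
im=save('wrist','wrist7.png')
z=manip.get_obs()['position'][2]-.003
n,rect,mm,a,P=fob(im,(285,220,350,305),z); print(n,rect,mm,a)
print(cv2.boxPoints(rect))
c=np.array([585.8,-85.3])
d=np.array(rect[0])-c; print(np.hypot(*d),np.degrees(np.arctan2(d[1],d[0])))
E
```

```text
19.3167 [ 0.5573 -0.1606  0.1404] 0.3186724258915322 [ 0.88 -0.48 -0.06]
[[ 0.94  -0.342 -0.001]
 [-0.342 -0.94   0.   ]
 [-0.001  0.    -1.   ]]
tool y angle -109.97660950264135
[ 0.55829637 -0.1608151 ]
world d [ 0.001  -0.0002 -0.0024] units [ 0.007 -0.001  0.016]
3489 ((558.0499877929688, -160.23629760742188), (27.871496200561523, 43.187225341796875), 70.0360336303711) [ 556.8112872  -159.79159465] 159.54256179940813
[[ 532.9959  -165.96193]
 [ 573.58795 -180.70729]
 [ 583.10406 -154.51067]
 [ 542.512   -139.7653 ]]
79.90939792413958 -110.32033162113156
```

View pics/wrist7.png

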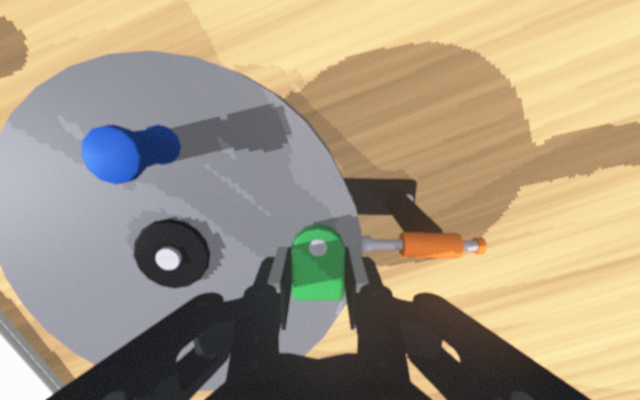

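Call:
{"name": "move_arm", "arguments": {
  "steps": [
    {"offset": [0,0,0.006],"delta_rot": [0,0,0]},
    {"offset": [0,0,0.012],"delta_rot": [0,0,0]},
    {"offset": [0,0,0.018],"delta_rot": [0,0,0]},
    {"offset": [0,0,0.018],"delta_rot": [0,0,0]}
  ]
}}

```text
clock: 19.7
position: [0.5576, -0.1606, 0.1382]
ee_rot: [0.985, -0.173, -0.0, -0.0]
ft_force: [-0.1, 0.9, 0.3]
grip_width: 0.316
```

Call:
{"name": "move_arm", "arguments": {
  "steps": [
    {"offset": [0,0,0.006],"delta_rot": [0,0,0]},
    {"offset": [0,0,0.01],"delta_rot": [0,0,0]},
    {"offset": [0,0,0.01],"delta_rot": [0,0,0]}
  ]
}}

```text
clock: 19.95
position: [0.5576, -0.1606, 0.1367]
ee_rot: [0.985, -0.173, -0.0, -0.0]
ft_force: [-0.4, 0.4, -0.3]
grip_width: 0.318
```

Call:
{"name": "move_arm", "arguments": {
  "steps": [
    {"offset": [0,0,0.004],"delta_rot": [0,0,0]},
    {"offset": [0,0,0.007],"delta_rot": [0,0,0]},
    {"offset": [0,0,0.007],"delta_rot": [0,0,0]}
  ]
}}

```text
clock: 20.2
position: [0.5577, -0.1607, 0.1359]
ee_rot: [0.985, -0.173, 0.0, -0.0]
ft_force: [-0.3, 0.1, 1.1]
grip_width: 0.316
```

Call:
{"name": "move_arm", "arguments": {
  "steps": [
    {"offset": [0,0,0.005],"delta_rot": [0,0,0]},
    {"offset": [0,0,0.005],"delta_rot": [0,0,0]},
    {"offset": [0,0,0.005],"delta_rot": [0,0,0]}
  ]
}}

```text
clock: 20.45
position: [0.5578, -0.1607, 0.1358]
ee_rot: [0.985, -0.173, 0.0, -0.0]
ft_force: [-3.6, 0.9, 6.9]
grip_width: 0.313
```

Run:
```python
from h import *
o=manip.get_obs(); print(o['position'],o['ft_force'])
save('scene','s8.png')
a=cv2.imread('pics/s8.png'); cv2.imwrite('pics/s8c.png',cv2.resize(a[220:330,160:290],None,fx=5,fy=5,interpolation=2))
```

```text
[ 0.55778252 -0.1607057   0.13582751] [-3.64492072  0.85936003  6.94234639]
```

View pics/s8c.png

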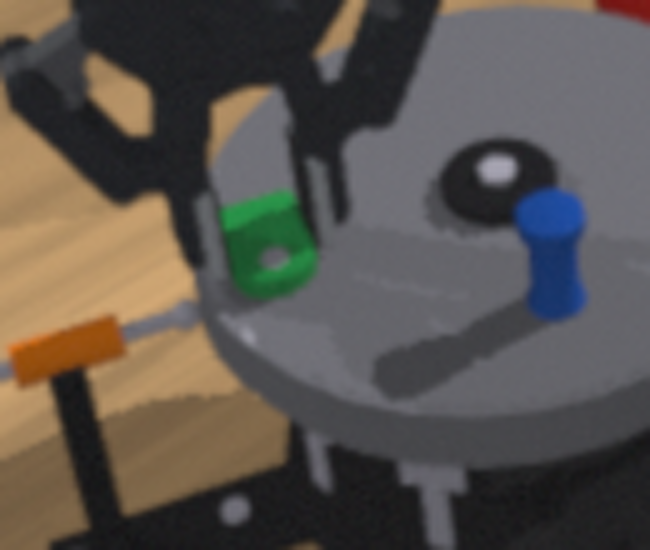

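Call:
{"name": "move_arm", "arguments": {
  "steps": [
    {"offset": [0,0,-0.004],"delta_rot": [0,0,0]},
    {"offset": [0,0,-0.004],"delta_rot": [0,0,0]}
  ]
}}

```text
clock: 20.67
position: [0.5578, -0.1607, 0.1359]
ee_rot: [0.985, -0.173, 0.0, -0.0]
ft_force: [-1.1, 0.1, 3.5]
grip_width: 0.319
```

Call:
{"name": "move_arm", "arguments": {
  "steps": [
    {"offset": [0,0,0],"delta_rot": [0,0,0]},
    {"offset": [0,0,0],"delta_rot": [0,0,0]},
    {"offset": [0,0,0],"delta_rot": [0,0,0]},
    {"offset": [0,0,0],"delta_rot": [0,0,0]},
    {"offset": [0,0,-0.05],"delta_rot": [0,0,0]},
    {"offset": [0,0,-0.15],"delta_rot": [0,0,0]},
    {"offset": [0,0,-0.35],"delta_rot": [0,0,0]},
    {"offset": [0,0,-0.6],"delta_rot": [0,0,0]},
    {"offset": [-0.25,-0.25,-0.7],"delta_rot": [0,0,0]},
    {"offset": [-0.4,-0.4,-0.8],"delta_rot": [0,0,0]},
    {"offset": [-0.5,-0.5,-0.8],"delta_rot": [0,0,0]},
    {"offset": [-0.5,-0.5,-0.8],"delta_rot": [0,0,0]},
    {"offset": [-0.5,-0.5,-0.8],"delta_rot": [0,0,0]}
  ],
  "hand": -0.05
}}

```text
clock: 21.75
position: [0.5127, -0.0632, 0.2569]
ee_rot: [0.985, -0.172, 0.001, -0.0]
ft_force: [-0.8, -0.2, -0.1]
grip_width: 0.475
```

Run:
```python
from rimres import *
from fobm import fob
o=manip.get_obs(); print(o['clock'],o['position'],o['ft_force'].round(2))
im=save('wrist','wrist9.png'); s=save('scene','s9.png')
print([ (a['uv'],a['p']) for a in place_of('wrist','knob')][:2])
c,R,res=fit('wrist',im,np.array([.586,-.086])); print(c,R)
for i in range(222,276,2): print(i,np.round(res[i],1),end=' | ')
cv2.imwrite('pics/s9c.png',cv2.resize(s[200:340,150:330,::-1],None,fx=4,fy=4,interpolation=2))
```

```text
21.75 [ 0.51272619 -0.06320928  0.25686228] [-0.79 -0.22 -0.13]
[([316.8, 33.0], 0.64)]
[ 0.58523911 -0.09029987] 0.09941557227270505
222 0.1 | 224 0.6 | 226 0.6 | 228 1.1 | 230 1.6 | 232 1.8 | 234 2.1 | 236 2.1 | 238 2.3 | 240 2.6 | 242 4.6 | 244 17.6 | 246 nan | 248 nan | 250 nan | 252 nan | 254 14.8 | 256 2.8 | 258 2.1 | 260 2.1 | 262 1.6 | 264 1.6 | 266 1.1 | 268 0.6 | 270 0.3 | 272 0.1 | 274 -0.1 |
```

View pics/wrist9.png

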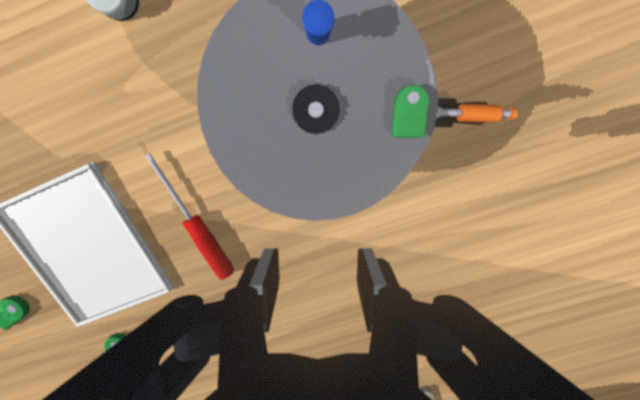

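View pics/s9c.png

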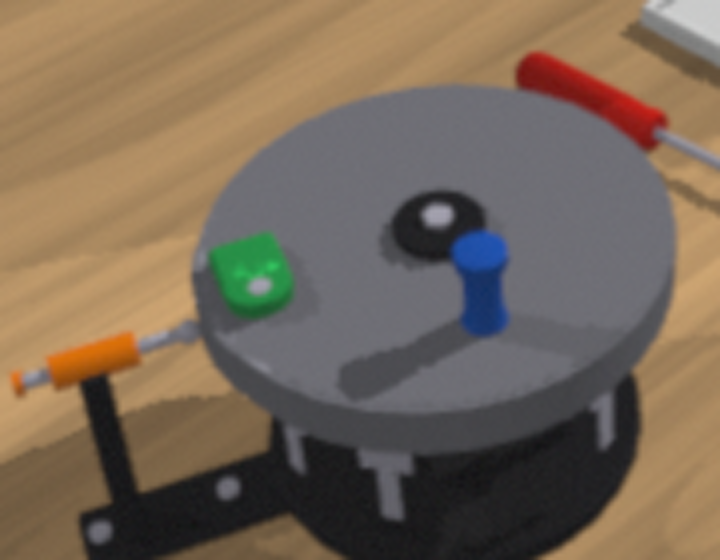

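```bash
python3 -c "
from h import *
o=manip.get_obs();print(o['clock'],abs(o['joint_velocities']).max());print(manip.hand_in())"
```

```text
21.9 0.008329336455364085
the job is handed in; nothing more can be done
None
```

The carousel is stopped with the high spot at the pointer, and the small green fob lies flat on the wheel beside the pointer's nose. I handed the job in at 21.9 s.

- **Feeling for the spot:** I held the blue knob with 25 N and led the wheel across the swelling in both directions. The force curves peaked at about 0.98 rad going one way and 1.18 rad going the other. Their symmetry centre is about 1.04 rad, and I stopped the wheel there at 1.038 rad before letting go of the knob.
- **Placing the fob:** I took the smallest fob, the one in the tray, with 22 N. I lowered it until it touched with about 7 N, eased off to 3.5 N and opened the fingers. Measured just before release, its centre was about 80 mm from the axis, in line with the pointer.

**Last checks:**
- The final pictures show the fob flat on the wheel, with the screwdriver and cap apparently undisturbed. I never knowingly touched the pointer.
- The camera put the swelling's centre at about 247–248°, and the pointer at about 249.5°. That is 0.03–0.05 rad off, on the order of my measuring error, so I left the wheel where the force put it.
- **Disagreement:** the tangential forces were higher than the description suggested. The peak was about 12 N, or 0.7 N m against the stated 0.5. My simple friction model fitted badly, so I relied on the symmetry of the two sweeps instead.

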